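# Weigh and tip a batch of parcels on a tipping-pan scale

### The job

Weigh this batch of two to four small parcels: take the stamp out of the scale's steel pan and put it down on the table, zero the empty scale with the red key, lay every parcel in the pan and let go, then with all of them in it key the charge code blue, yellow, blue, white and print with green, one key at a time and each fully down. Then lift the pan by its black bar right up to its stop so that the parcels slide into the white tray, bring it back level, put any stray parcel into the tray too, and press red once more. Never press the black key, and leave the other things on the table where they are.

Things in the scene. Friction and masses are not known exactly. Their poses are not given: they have to be found in the camera images.
- scale: grey parcel scale, 330 mm deep (x) x 236 mm wide (y), fixed. Origin: centre of its underside; x points from its key panel (robot side) to its back, y to its left (towards the tray), z up. Six keys in a row 37 mm apart, from its left: white, red, yellow, black, blue, green; behind them a black display (top 103 mm up), then the steel tipping pan
- pan_mid (a point): middle of the pan's polished floor, upper face (115 mm above the table when level); moves with the pan, axes as the scale's when level. The floor reaches 111 mm to front and back (x), 105 mm to the handle side (-y) and 140 mm to the open lip (+y). Walls 30 mm high at front, back and handle side, none at +y. Parcels slide off when it tips
- hinge (a point): middle of the pan's hinge on the scale, 108 mm up; the hinge line runs along the scale's x. The level pan's floor middle lies 105 mm to -y and 7 mm above it
- handle (a point): middle of the pan's black bar handle: a round bar, 12 mm thick, 110 mm long, along the scale's x, at the -y end of the pan, 46 mm out from its wall; it moves with the pan. With the pan level it lies 255 mm to -y and 50 mm above the hinge, 158 mm above the table
- pan (a joint): tip of the pan about its hinge, rad: 0 level (rests on the scale), grows as the handle end rises; stop at 0.80 (46 degrees), handle then about 325 mm above the table. Damped; takes about 3 N at the handle to lift empty, up to 7 N loaded; sinks back level by itself when let go
- tray_in (a point): centre of the inner floor, 5 mm up, of the white open mail tray: 300 mm (x) x 260 mm (y) outside, 290 x 250 mm inside, walls 70 mm high, fixed beside the scale with one wall under the pan's open lip; axes as the scale's
- key_white (a joint): travel of the white key (code key), m. A white 22 mm square cap in the row at the front of the scale; its top centre, up, lies at x = -135 mm, y = +92.5 mm, z = 85 mm in scale's frame. 0 up, 0.005 fully down; springs back; 1.5 N to start, 5 N fully down
- key_red (a joint): travel of the red key (zero key), m. A red 22 mm square cap in the row at the front of the scale; its top centre, up, lies at x = -135 mm, y = +55.5 mm, z = 85 mm in scale's frame. 0 up, 0.005 fully down; springs back; 1.5 N to start, 5 N fully down
- key_yellow (a joint): travel of the yellow key (code key), m. A yellow 22 mm square cap in the row at the front of the scale; its top centre, up, lies at x = -135 mm, y = +18.5 mm, z = 85 mm in scale's frame. 0 up, 0.005 fully down; springs back; 1.5 N to start, 5 N fully down
- key_black (a joint): travel of the black key (not used, leave alone), m. A black 22 mm square cap in the row at the front of the scale; its top centre, up, lies at x = -135 mm, y = -18.5 mm, z = 85 mm in scale's frame. 0 up, 0.005 fully down; springs back; 1.5 N to start, 5 N fully down
- key_blue (a joint): travel of the blue key (code key), m. A blue 22 mm square cap in the row at the front of the scale; its top centre, up, lies at x = -135 mm, y = -55.5 mm, z = 85 mm in scale's frame. 0 up, 0.005 fully down; springs back; 1.5 N to start, 5 N fully down
- key_green (a joint): travel of the green key (print key), m. A green 22 mm square cap in the row at the front of the scale; its top centre, up, lies at x = -135 mm, y = -92.5 mm, z = 85 mm in scale's frame. 0 up, 0.005 fully down; springs back; 1.5 N to start, 5 N fully down
- parcel_kraft: small brown cardboard parcel, 50 mm wide (its x) x 75 mm long (its y) x 40 mm high, about 110 g, with a paper label on top; may be absent. Origin: centre of its underside
- parcel_white: small white parcel, 52 mm wide (its x) x 70 mm long (its y) x 32 mm high, about 80 g, with a paper label on top; may be absent. Origin: centre of its underside
- parcel_orange: small orange parcel, 46 mm wide (its x) x 78 mm long (its y) x 36 mm high, about 100 g, with a paper label on top; may be absent. Origin: centre of its underside
- parcel_teal: small teal parcel, 50 mm wide (its x) x 66 mm long (its y) x 44 mm high, about 130 g, with a paper label on top; may be absent. Origin: centre of its underside
- clip_pot: round black paper-clip pot, 36 mm across, 45 mm high, standing among the parcels; to be left alone. Origin: centre of its underside
- stapler: blue and black stapler, 140 x 34 x 48 mm; to be left alone. Origin: centre of its underside
- marker: red marker pen with black cap, lying, 120 mm long, 16 mm thick; to be left alone. Origin: centre of its underside
- tape_roll: grey roll of duct tape lying flat, 110 mm across, 48 mm high; to be left alone. Origin: centre of its underside
- pen_cup: dark steel cup of pens, 72 mm across, 100 mm high (pens to 155 mm); to be left alone. Origin: centre of its underside
- tape_dispenser: black desk tape dispenser, 150 x 60 x 92 mm; to be left alone. Origin: centre of its underside
- stamp: rubber stamp left standing in the pan: black round foot 32 mm across, 14 mm high, wooden knob about 22 mm thick above it, 60 mm high in all, 120 g. Origin: centre of its underside, z up along it
Not all that is in view belongs to the job. What is meant by the parcel_kraft is not pink or purple, and is the larger of those in its own colour.

How it is judged:
On the way, in this order (a step that is already met when the one before it is completed fails the run):
1. the red key is pressed alone while the pan is level and empty (value of joint key_red above 0.0035 m and value of joint each of key_white, key_yellow, key_black, key_blue, key_green below 0.0015 m and contact force between each of parcel_kraft, parcel_white, parcel_orange, parcel_teal, stamp and scale below 0.1 N and value of joint pan below 0.04 rad), for 0.1 s.
2. every parcel lies in the level pan, released and at rest (x of parcel_kraft in the frame of pan_mid between -0.115 and 0.115 m and y of parcel_kraft in the frame of pan_mid between -0.11 and 0.13 m and z of each of parcel_kraft, parcel_white, parcel_orange, parcel_teal in the frame of pan_mid below 0.1 m and x of parcel_white in the frame of pan_mid between -0.115 and 0.115 m and y of parcel_white in the frame of pan_mid between -0.11 and 0.13 m and x of parcel_orange in the frame of pan_mid between -0.115 and 0.115 m and y of parcel_orange in the frame of pan_mid between -0.11 and 0.13 m and x of parcel_teal in the frame of pan_mid between -0.115 and 0.115 m and y of parcel_teal in the frame of pan_mid between -0.11 and 0.13 m and contact force between the fingers and parcel_kraft below 0.2 N and contact force between the fingers and parcel_white below 0.2 N and contact force between the fingers and parcel_orange below 0.2 N and contact force between the fingers and parcel_teal below 0.2 N and contact force between the fingers and scale below 0.2 N and linear speed of each of parcel_kraft, parcel_white, parcel_orange, parcel_teal below 0.04 m/s and value of joint pan below 0.04 rad), for 0.3 s.
3. the blue key is pressed alone with every parcel in the level pan (value of joint key_blue above 0.0035 m and value of joint each of key_white, key_red, key_yellow, key_black, key_green below 0.0015 m and x of parcel_kraft in the frame of pan_mid between -0.115 and 0.115 m and y of parcel_kraft in the frame of pan_mid between -0.11 and 0.13 m and z of each of parcel_kraft, parcel_white, parcel_orange, parcel_teal in the frame of pan_mid below 0.1 m and x of parcel_white in the frame of pan_mid between -0.115 and 0.115 m and y of parcel_white in the frame of pan_mid between -0.11 and 0.13 m and x of parcel_orange in the frame of pan_mid between -0.115 and 0.115 m and y of parcel_orange in the frame of pan_mid between -0.11 and 0.13 m and x of parcel_teal in the frame of pan_mid between -0.115 and 0.115 m and y of parcel_teal in the frame of pan_mid between -0.11 and 0.13 m and value of joint pan below 0.04 rad), for 0.1 s.
4. the yellow key is pressed alone with every parcel in the level pan (value of joint key_yellow above 0.0035 m and value of joint each of key_white, key_red, key_black, key_blue, key_green below 0.0015 m and x of parcel_kraft in the frame of pan_mid between -0.115 and 0.115 m and y of parcel_kraft in the frame of pan_mid between -0.11 and 0.13 m and z of each of parcel_kraft, parcel_white, parcel_orange, parcel_teal in the frame of pan_mid below 0.1 m and x of parcel_white in the frame of pan_mid between -0.115 and 0.115 m and y of parcel_white in the frame of pan_mid between -0.11 and 0.13 m and x of parcel_orange in the frame of pan_mid between -0.115 and 0.115 m and y of parcel_orange in the frame of pan_mid between -0.11 and 0.13 m and x of parcel_teal in the frame of pan_mid between -0.115 and 0.115 m and y of parcel_teal in the frame of pan_mid between -0.11 and 0.13 m and value of joint pan below 0.04 rad), for 0.1 s.
5. the blue key is pressed alone with every parcel in the level pan (all of step 3), for 0.1 s.
6. the white key is pressed alone with every parcel in the level pan (value of joint key_white above 0.0035 m and value of joint each of key_red, key_yellow, key_black, key_blue, key_green below 0.0015 m and x of parcel_kraft in the frame of pan_mid between -0.115 and 0.115 m and y of parcel_kraft in the frame of pan_mid between -0.11 and 0.13 m and z of each of parcel_kraft, parcel_white, parcel_orange, parcel_teal in the frame of pan_mid below 0.1 m and x of parcel_white in the frame of pan_mid between -0.115 and 0.115 m and y of parcel_white in the frame of pan_mid between -0.11 and 0.13 m and x of parcel_orange in the frame of pan_mid between -0.115 and 0.115 m and y of parcel_orange in the frame of pan_mid between -0.11 and 0.13 m and x of parcel_teal in the frame of pan_mid between -0.115 and 0.115 m and y of parcel_teal in the frame of pan_mid between -0.11 and 0.13 m and value of joint pan below 0.04 rad), for 0.1 s.
7. the green key is pressed alone with every parcel in the level pan (value of joint key_green above 0.0035 m and value of joint each of key_white, key_red, key_yellow, key_black, key_blue below 0.0015 m and x of parcel_kraft in the frame of pan_mid between -0.115 and 0.115 m and y of parcel_kraft in the frame of pan_mid between -0.11 and 0.13 m and z of each of parcel_kraft, parcel_white, parcel_orange, parcel_teal in the frame of pan_mid below 0.1 m and x of parcel_white in the frame of pan_mid between -0.115 and 0.115 m and y of parcel_white in the frame of pan_mid between -0.11 and 0.13 m and x of parcel_orange in the frame of pan_mid between -0.115 and 0.115 m and y of parcel_orange in the frame of pan_mid between -0.11 and 0.13 m and x of parcel_teal in the frame of pan_mid between -0.115 and 0.115 m and y of parcel_teal in the frame of pan_mid between -0.11 and 0.13 m and value of joint pan below 0.04 rad), for 0.1 s.
8. the pan is being tipped with every parcel in it (value of joint pan above 0.12 rad and x of parcel_kraft in the frame of pan_mid between -0.115 and 0.115 m and y of parcel_kraft in the frame of pan_mid between -0.11 and 0.13 m and z of each of parcel_kraft, parcel_white, parcel_orange, parcel_teal in the frame of pan_mid below 0.1 m and x of parcel_white in the frame of pan_mid between -0.115 and 0.115 m and y of parcel_white in the frame of pan_mid between -0.11 and 0.13 m and x of parcel_orange in the frame of pan_mid between -0.115 and 0.115 m and y of parcel_orange in the frame of pan_mid between -0.11 and 0.13 m and x of parcel_teal in the frame of pan_mid between -0.115 and 0.115 m and y of parcel_teal in the frame of pan_mid between -0.11 and 0.13 m), for 0.05 s.
9. the pan is tipped right up to its stop (value of joint pan above 0.72 rad), for 0.2 s.
10. the red key is pressed alone with the pan level and empty again and every parcel in the tray (all of step 1 and x of parcel_kraft in the frame of tray_in between -0.15 and 0.15 m and y of parcel_kraft in the frame of tray_in between -0.13 and 0.13 m and z of each of parcel_kraft, parcel_white, parcel_orange, parcel_teal in the frame of tray_in below 0.085 m and x of parcel_white in the frame of tray_in between -0.15 and 0.15 m and y of parcel_white in the frame of tray_in between -0.13 and 0.13 m and x of parcel_orange in the frame of tray_in between -0.15 and 0.15 m and y of parcel_orange in the frame of tray_in between -0.13 and 0.13 m and x of parcel_teal in the frame of tray_in between -0.15 and 0.15 m and y of parcel_teal in the frame of tray_in between -0.13 and 0.13 m), for 0.1 s.
At the end, for the whole second after the job is handed in: every parcel present lies inside the white tray and off the scale, the stamp is on the table outside scale and tray, the pan is level (within 0.04 rad) and still, and all keys are up (value of joint pan below 0.04 rad and x of parcel_kraft in the frame of tray_in between -0.15 and 0.15 m and y of parcel_kraft in the frame of tray_in between -0.13 and 0.13 m and z of each of parcel_kraft, parcel_white, parcel_orange, parcel_teal in the frame of tray_in below 0.085 m and x of parcel_white in the frame of tray_in between -0.15 and 0.15 m and y of parcel_white in the frame of tray_in between -0.13 and 0.13 m and x of parcel_orange in the frame of tray_in between -0.15 and 0.15 m and y of parcel_orange in the frame of tray_in between -0.13 and 0.13 m and x of parcel_teal in the frame of tray_in between -0.15 and 0.15 m and y of parcel_teal in the frame of tray_in between -0.13 and 0.13 m and contact force between each of parcel_kraft, parcel_white, parcel_orange, parcel_teal, stamp and scale below 0.1 N and height (world z) of stamp below 0.03 m and (x of stamp in the frame of tray_in below -0.14 m or x of stamp in the frame of tray_in above 0.14 m or y of stamp in the frame of tray_in below -0.12 m or y of stamp in the frame of tray_in above 0.12 m) and value of joint each of key_white, key_red, key_yellow, key_black, key_blue, key_green below 0.0015 m and velocity of joint pan below 0.05 rad/s); the robot touches nothing.
It fails at once if the fingers press the black key (contact force between the fingers and scale above 0.5 N and value of joint key_black above 0.003 m).
It fails at once if another thing on the table is moved by more than 50 mm (distance of any of clip_pot, stapler, marker, tape_roll, pen_cup, tape_dispenser from where it was at the start of the episode above 0.05 m).
Of parcel_kraft, parcel_white, parcel_orange, parcel_teal only 2 to 4 are there at a start; the rules pass over those that are not, and their reading is None.
At some moment in a run one of parcel_kraft, parcel_white, parcel_orange, parcel_teal may be knocked a few centimetres aside while the robot is not near it.
Once in a run the grip may slacken for a moment while it holds something.
It also fails if it takes over 210 s, if anything falls off the work surface, if the arm or the gripper's body presses on something with over 40 N, if the wrist force passes 120 N, or if a joint passes its speed limit or range.

### The arm

A 6-joint arm with a two-finger parallel gripper is mounted at the origin on the work surface. World frame = base frame: x ahead of the robot, y to its left, z up, the work surface at z = 0. Lengths are in m, angles in rad, forces in N, time in s.
With the tool pointing down it reaches from about 0.35 to 0.775 m from the base axis. Payload 7.3 kg.
Tool frame: the origin (TCP) lies at the very end of the fingers, on their centre line; the grasp point (between the pads) lies 19 mm behind it (robot.hold_point_z is the distance from the TCP to the grasp point, in m); y points along the fingers, z is the direction in which the jaws open and shut, and the axes are right-handed (so a half turn about y gives the same grasp; the last joint's range is limited). The gripper opens to 92 mm and grips with 3 to 60 N. Pads are 19 mm wide; open, the fingers measure 130 mm over their backs; the gripper's body (75 mm by 190 mm) begins 47 mm behind the grasp point.
Start: joints at [1.161, 0.342, 1.524, -0, 1.275, -0.146], TCP at [0.137, 0.507, 0.227] pointing down, gripper open.
Joint ranges: [-2.53, 2.53], [-0.77, 2.02], [0.04, 2.7], [-1, 4.14], [0.28, 2.66], [-3.11, 3.11]. Speed limits (rad/s): [2.57, 2.57, 3.14, 3.14, 3.14, 3.14].

### API

Orientations are given as [roll, pitch, yaw] about the fixed x, y, z axes, in that order (R = Rz(yaw) Ry(pitch) Rx(roll)).
In Python, from cell import robot gives the robot as it stands.
- The arm moves only by the shell command python3 -m crank 'ROWS' [OPENING] [FORCE]. ROWS is a JSON object of lists of equal length, an entry for each row: "xyz": the shift along the tool's x, y, z in cm, a list of three; "roll": the turn about the tool's y in degrees. A call has 1 to 20 rows; each row shifts and turns the commanded pose from where the row before left it, along the tool's axes as they then stand; what a row does not reach is not made up. A row lasts 1/10 s, in which the tool goes at most 50 mm and 8.59 degrees, less where a joint would pass 70% of its speed; a pose out of reach is approached as far as the arm can. A call is refused whole if a number of a shift passes 5 or a number of a turn 8.59, either way. A call with a gripper value outside its range is refused whole. OPENING is the gripper command: -1 is fully open, 1 is shut, values between are in proportion, set as the call begins (- or left out, the last holds). The fingers move at their own pace and stop on an object; FORCE is the grip in N (left out, the last holds). Time passes only in rows, so rows that do not move let the fingers close. It gives the time, the measured TCP pose, the force and the opening at its end, in the units of the state.
- robot.observe(): the state, without advancing time (a new reading comes with each control period).
- robot.read_camera(name): name is "scene" or "top"; returns the picture (420x560x3 uint8, red, green, blue); there is no depth.
- robot.calibration(name): a dict with "intrinsics" (3x3 intrinsics, pixels), "pose" (4x4, takes a point from camera to world coordinates). Camera axes: x right, y down, z forward; pixel columns grow to the right and rows downward; lengths in m; the calibration is good to about 2 mm. A picture is of the moment at which its call begins. calibration takes no time and is no camera call.
- robot.hand_in(): hands the job in, once; it reports no verdict.
The state is a dict: "time": time; "qpos": joint angles; "qvel": joint speeds; "joint_efforts": joint torques, N m; "tool_pos": TCP position; "tool_rot": TCP orientation; "contact_force": force on the tool from outside, world axes, zero at the start; "torque": the same for the moment, N m; "opening": finger opening in m.
Only numpy, scipy, OpenCV 4.12 (cv2) and the standard library are available. Lean on these libraries where they do the work, as an engineer would, in place of code of your own. Each camera call takes 0.05 s, during which the arm holds its last target.

## Working session

There is one attempt and no reset: what is moved stays moved. The work goes in short steps, Python scripts to look and compute and a shell command to move; the robot and the scene stay as the last step left them, time stands still between calls to the robot, and variables do not carry over. Pictures are saved under pics/ and viewed, and the job is handed in when it is done.

```bash
ls; mkdir -p pics; python3 - <<'E'
from cell import robot
import cv2
for n in("scene","top"):
    im=robot.read_camera(n); cv2.imwrite(f"pics/{n}0.png",cv2.cvtColor(im,cv2.COLOR_RGB2BGR))
    c=robot.calibration(n); print(c)
print(robot.observe(), robot.hold_point_z)
E
```

```text
pics
{'intrinsics': array([[424.22923375,   0.        , 277.12437015],
       [  0.        , 424.22923375, 201.86685099],
       [  0.        ,   0.        ,   1.        ]]), 'pose': array([[ 0.7753072 ,  0.38626301, -0.49969954,  1.12777345],
       [ 0.63143098, -0.45661296,  0.62673721, -0.73599925],
       [ 0.01391612, -0.80143964, -0.59791375,  0.88342905],
       [ 0.        ,  0.        ,  0.        ,  1.        ]])}
{'intrinsics': array([[537.64946495,   0.        , 278.90348299],
       [  0.        , 537.64946495, 210.66836469],
       [  0.        ,   0.        ,   1.        ]]), 'pose': array([[ 0.01670187, -0.99748853,  0.06883078,  0.36044546],
       [-0.99983642, -0.01618395,  0.00807531,  0.04832968],
       [-0.00694107, -0.06895439, -0.99759567,  2.15841692],
       [ 0.        ,  0.        ,  0.        ,  1.        ]])}
{'time': 0.1, 'qpos': array([ 1.16100404e+00,  3.42650855e-01,  1.52492314e+00,  6.64502890e-06,
        1.27538994e+00, -1.45966197e-01]), 'qvel': array([ 0.00147702, -0.0031667 , -0.00361768,  0.00096849, -0.00152343,
        0.00132968]), 'joint_efforts': array([ 1.73523000e-03, -4.32008457e+01, -2.44695908e+01,  7.19863339e-02,
        5.25017094e-02, -7.74658929e-05]), 'tool_pos': array([0.1367216 , 0.50651113, 0.22611502]), 'tool_rot': array([-1.57215210e+00,  2.05737785e-04, -2.63828165e-01]), 'contact_force': array([ 0.09446947, -0.85533343,  0.8011691 ]), 'torque': array([-1.99945119e-02,  1.87058264e-02, -5.22543500e-05]), 'opening': 0.09171689473797148} 0.0188
```

View pics/scene0.png

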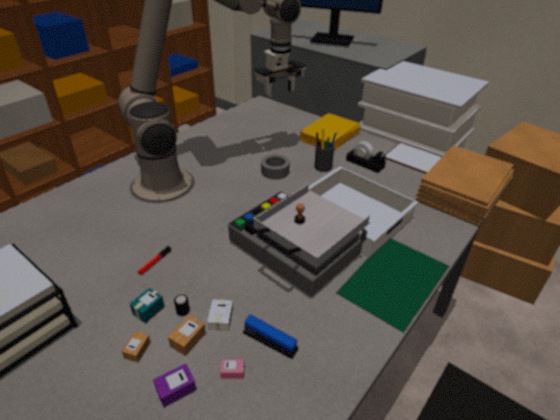

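View pics/top0.png

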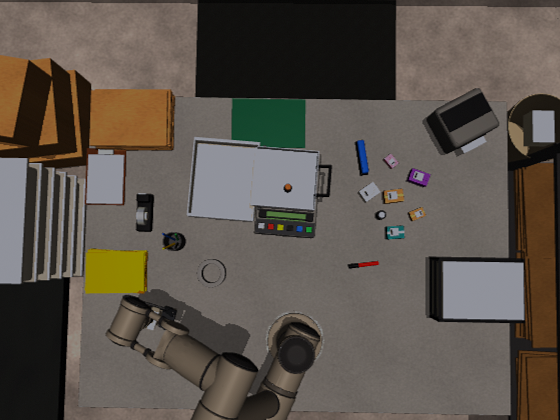

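```bash
cat > h.py <<'E'
import numpy as np, cv2
from cell import robot
from scipy.spatial.transform import Rotation as R
def cap(n,f=None):
    im=cv2.cvtColor(robot.read_camera(n),cv2.COLOR_RGB2BGR)
    if f: cv2.imwrite(f"pics/{f}.png",im)
    return im
def ray(n,p,z):
    c=robot.calibration(n);K=np.array(c['intrinsics']);T=np.array(c['pose'])
    d=T[:3,:3]@np.linalg.solve(K,[p[0],p[1],1.]);o=T[:3,3]
    return o+d*(z-o[2])/d[2]
def proj(n,X):
    c=robot.calibration(n);K=np.array(c['intrinsics']);T=np.array(c['pose'])
    q=K@(T[:3,:3].T@(np.array(X)-T[:3,3]));return q[:2]/q[2]
def two(ps,pt):
    A=[];b=[]
    M=np.zeros((3,3));v=np.zeros(3)
    for n,p in(("scene",ps),("top",pt)):
        c=robot.calibration(n);K=np.array(c['intrinsics']);T=np.array(c['pose'])
        d=T[:3,:3]@np.linalg.solve(K,[p[0],p[1],1.]);d/=np.linalg.norm(d);P=np.eye(3)-np.outer(d,d)
        M+=P;v+=P@T[:3,3]
    return np.linalg.solve(M,v)
def crop(im,x,y,w,h,k,f):
    cv2.imwrite(f"pics/{f}.png",cv2.resize(im[y:y+h,x:x+w],None,fx=k,fy=k,interpolation=cv2.INTER_CUBIC))
def st():
    s=robot.observe();r=R.from_euler('xyz',s['tool_rot']).as_matrix()
    print('t',round(s['time'],2),'pos',s['tool_pos'].round(4),'open',round(s['opening'],4),'F',s['contact_force'].round(1),'q',np.array(s['qpos']).round(2));print(r.round(3))
    return s,r
E
python3 - <<'E'
from h import *
t=cv2.imread('pics/top0.png');s=cv2.imread('pics/scene0.png')
crop(t,340,130,110,110,6,'c1');crop(s,110,270,200,140,4,'c2');crop(t,180,130,160,120,5,'c3')
st()
E
```

```text
t 0.1 pos [0.1367 0.5065 0.2261] open 0.0917 F [ 0.1 -0.9  0.8] q [ 1.16  0.34  1.52  0.    1.28 -0.15]
[[ 0.965 -0.001  0.261]
 [-0.261 -0.001  0.965]
 [-0.    -1.    -0.001]]
```

View pics/c1.png

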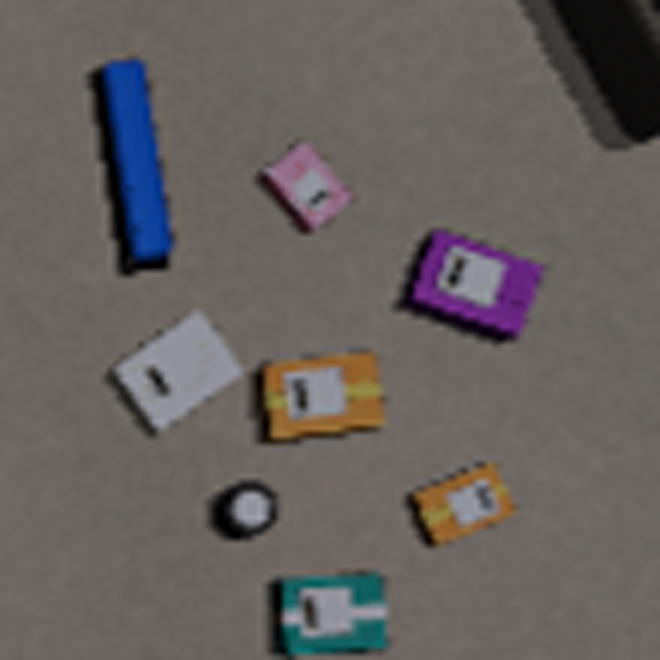

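View pics/c2.png

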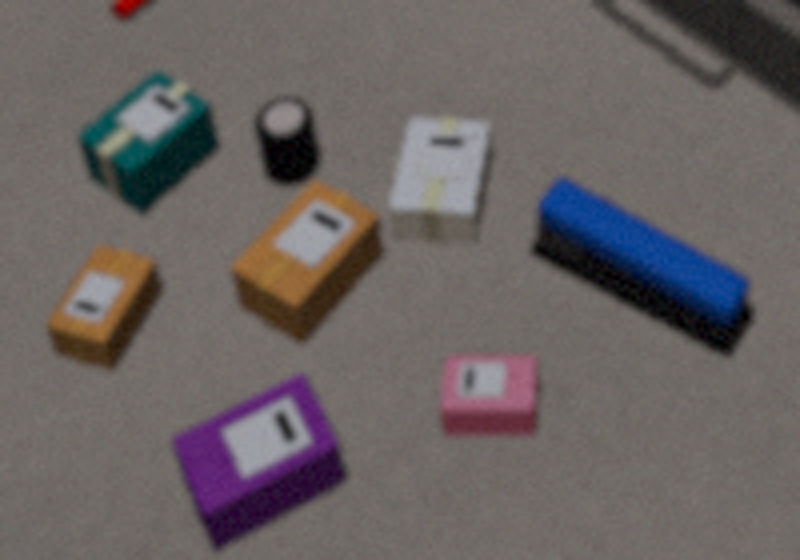

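View pics/c3.png

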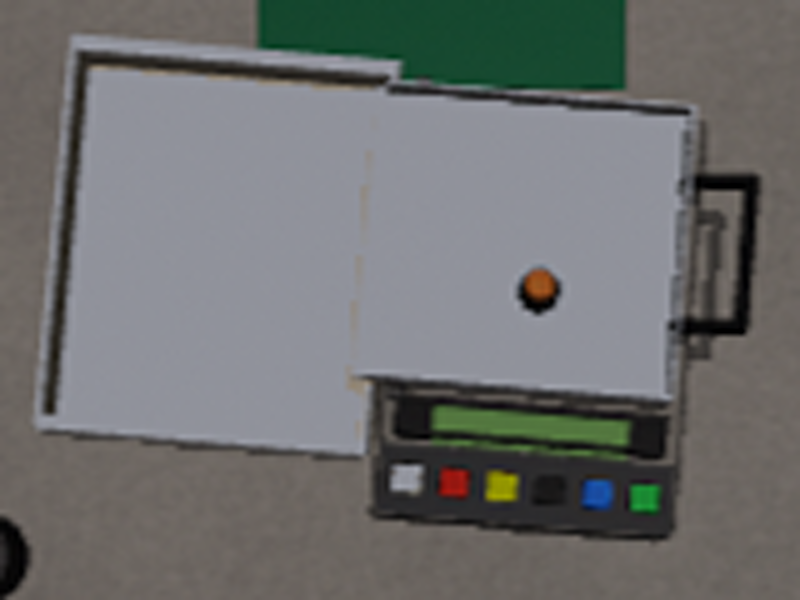

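The two orange/brown boxes are at top (393,196) and (417,214). The first is the larger, so it is the real one and the small one is a decoy. Pink (391,160) and purple (419,177) are decoys too. The three parcels are white (370,192), kraft/orange (393,196) and teal (395,232). Next I measure them.

```bash
cat >> h.py <<'E'
HS={'teal':((80,110,40),(98,255,255)),'orange':((10,120,70),(20,255,255)),'purple':((135,100,40),(160,255,255))}
def blobs(im,lo,hi,roi,amin=20):
    x,y,w,h=roi;m=cv2.inRange(cv2.cvtColor(im[y:y+h,x:x+w],cv2.COLOR_BGR2HSV),lo,hi)
    m=cv2.morphologyEx(m,cv2.MORPH_CLOSE,np.ones((5,5),np.uint8))
    cs,_=cv2.findContours(m,cv2.RETR_EXTERNAL,cv2.CHAIN_APPROX_NONE)
    return [c+np.array([[x,y]]) for c in cs if cv2.contourArea(c)>amin]
def rect(c,z,n='top'):
    P=np.array([ray(n,p,z)[:2] for p in c.reshape(-1,2)],np.float32)
    (cx,cy),(w,h),a=cv2.minAreaRect(P*1000)
    if w<h: w,h,a=h,w,a+90   # a: direction of long side
    return round(cx),round(cy),round(w),round(h),round((a+90)%180-90,1)
E
python3 - <<'E'
from h import *
t=cv2.imread('pics/top0.png')
roi=(340,130,110,115)
for n,z in(('teal',.044),('orange',.038)):
    for c in blobs(t,*HS[n],roi): print(n,cv2.minAreaRect(c)[0],rect(c,z))
for c in blobs(t,(0,0,115),(180,60,255),(355,175,27,30)): print('white',cv2.minAreaRect(c)[0],rect(c,.032))
# keys
k=[]
for n,lo,hi in(('red',(0,120,60),(8,255,255)),('yel',(22,120,80),(34,255,255)),('blue',(100,120,60),(125,255,255)),('green',(50,120,60),(80,255,255))):
    for c in blobs(t,lo,hi,(252,219,66,20),6):
        m=c.reshape(-1,2).mean(0);print(n,m,ray('top',m,.085).round(4))
for c in blobs(t,(0,0,110),(180,60,255),(255,222,9,8),6): m=c.reshape(-1,2).mean(0);print('white',m,ray('top',m,.085).round(4))
for c in blobs(t,(5,120,60),(20,255,255),(275,175,25,25),6): m=c.reshape(-1,2).mean(0);print('stamp',m,ray('top',m,.175).round(4))
E
```

```text
teal (395.0, 232.0) (430, -392, 63, 47, -89.1)
orange (417.03448486328125, 213.586181640625) (504, -480, 57, 36, -67.3)
orange (393.5461730957031, 195.36924743652344) (575, -387, 74, 49, -81.9)
white (370.6600036621094, 191.38002014160156) (590, -297, 77, 59, -52.2)
red [270.5        226.11111111] [0.4433 0.0965 0.085 ]
yel [279.73684211 226.73684211] [0.4414 0.0609 0.085 ]
blue [299.15789474 228.36842105] [ 0.4364 -0.0141  0.085 ]
green [308.5        229.22222222] [ 0.4337 -0.0502  0.085 ]
white [260.69565217 225.65217391] [0.4444 0.1344 0.085 ]
stamp [287.4375 186.4375] [0.5879 0.0342 0.175 ]
```

```bash
python3 - <<'E'
from h import *
s=cv2.imread('pics/scene0.png')
yaw=-.058;X=np.array([np.cos(yaw),np.sin(yaw)]);Y=np.array([-X[1],X[0]]);O=np.array([.5738,.0343])
def sc(p): d=p[:2]-O;return (d@X).round(4),(d@Y).round(4)
for nm,p,z in(('bar back',(331.2,165.8),.158),('bar front',(328.4,195.6),.158),('pan BR',(318.6,151.5),.145),('pan FR',(313.5,209.5),.145),('lip back',(257.5,148),.13),('lip front',(254,205.5),.13),('stampknob',(287.6,187),.172),('scale FL',(254.5,233),.07),('scale FR',(313.5,237.5),.07),('trayBL',(194.5,137.5),.07),('trayFL',(187.5,216),.07),('trayFR',(253,221),.07),('pot',(381.5,215),.045)):
    w=ray('top',p,z);print(nm,w.round(3),sc(w))
crop(s,210,170,220,130,3.6,'c4')
E
```

```text
bar back [ 0.67  -0.129  0.158] (np.float64(0.1057), np.float64(-0.1571))
bar front [ 0.558 -0.119  0.158] (np.float64(-0.007), np.float64(-0.1543))
pan BR [ 0.726 -0.082  0.145] (np.float64(0.1587), np.float64(-0.107))
pan FR [ 0.506 -0.065  0.145] (np.float64(-0.0621), np.float64(-0.1032))
lip back [0.739 0.15  0.13 ] (np.float64(0.1578), np.float64(0.1254))
lip front [0.518 0.159 0.13 ] (np.float64(-0.0625), np.float64(0.1216))
stampknob [0.586 0.034 0.172] (np.float64(0.0124), np.float64(-0.0))
scale FL [0.416 0.159 0.07 ] (np.float64(-0.1647), np.float64(0.1149))
scale FR [ 0.402 -0.071  0.07 ] (np.float64(-0.165), np.float64(-0.1147))
trayBL [0.788 0.402 0.07 ] (np.float64(0.1922), np.float64(0.3796))
trayFL [0.478 0.421 0.07 ] (np.float64(-0.1181), np.float64(0.3804))
trayFR [0.463 0.165 0.07 ] (np.float64(-0.1186), np.float64(0.1243))
pot [ 0.496 -0.338  0.045] (np.float64(-0.0563), np.float64(-0.3765))
```

View pics/c4.png

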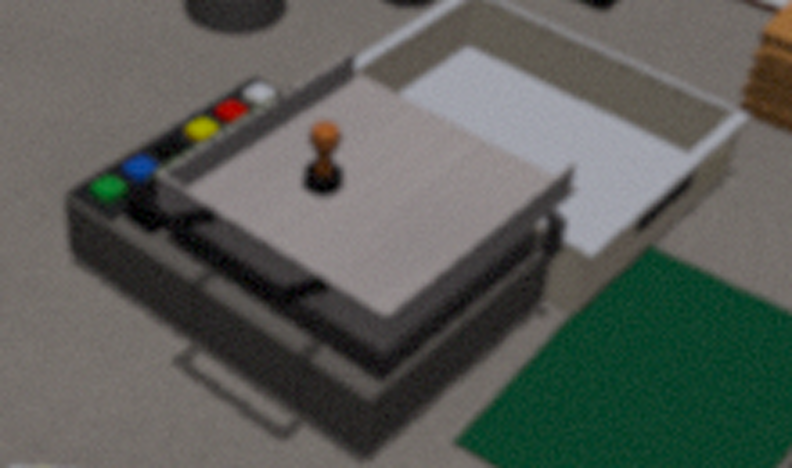

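```bash
cat >> h.py <<'E'
yaw=-.058;X=np.array([np.cos(yaw),np.sin(yaw)]);Y=np.array([-X[1],X[0]]);O=np.array([.5738,.0343])
def W(x,y): return O+x*X+y*Y
def SC(p): d=np.array(p[:2])-O;return np.array([d@X,d@Y])
def go(x,y,z,phi=None):
    s,r=st()
    ph=np.degrees(np.arctan2(r[1,0],r[0,0]));turn=0
    if phi is not None:
        turn=(ph-phi+90)%180-90   # half turn same grasp
    print('phi',ph.round(1),'roll needed',round(turn,1),'q6 then',round(s['qpos'][5]+np.radians(turn),2))
    d=np.array([x,y,z])-s['tool_pos']
    print('cm before turn',(r.T@d*100).round(2))
    r2=r@R.from_euler('y',turn,degrees=True).as_matrix()
    print('cm after turn',(r2.T@d*100).round(2),'|d|',np.linalg.norm(d).round(3))
E
python3 -m crank '{"xyz":[[0,0,0],[0,0,0]],"roll":[-6,-6]}'
python3 - <<'E'
from h import *
print(two((299.7,206.7),(287.5,186.8)))
x,y=W(.0124,0.); go(x,y,.227,-3.3)
E
```

```text
time: 0.3
tool_pos: [0.1368, 0.5066, 0.2263]
tool_rot: [-1.572, 0.0, -0.05]
contact_force: [0.2, -0.8, 0.6]
opening: 0.0918
[0.58960211 0.03565877 0.16745442]
t 0.3 pos [0.1368 0.5066 0.2263] open 0.0918 F [ 0.2 -0.8  0.6] q [ 1.16  0.34  1.52  0.    1.28 -0.36]
[[ 0.999 -0.     0.05 ]
 [-0.05  -0.001  0.999]
 [-0.    -1.    -0.001]]
phi -2.9 roll needed 0.4 q6 then -0.35
cm before turn [ 47.26  -0.05 -44.99]
cm after turn [ 47.59  -0.05 -44.64] |d| 0.652
```

```bash
python3 -m crank '{"xyz":[[3.16,0,-3],[3.16,0,-3],[3.16,0,-3],[3.16,0,-3],[3.16,0,-3],[3.16,0,-3],[3.16,0,-3],[3.16,0,-3],[3.16,0,-3],[3.16,0,-3],[3.16,0,-3],[3.16,0,-3],[3.16,0,-3],[3.16,0,-3],[3.16,0,-3],[0,0,0]],"roll":[0.4,0,0,0,0,0,0,0,0,0,0,0,0,0,0,0]}' -0.2
python3 - <<'E'
from h import *
go(.588,.035,.143,-3.3)
E
```

```text
time: 1.9
tool_pos: [0.5851, 0.0247, 0.2254]
tool_rot: [-1.572, -0.0, -0.066]
contact_force: [0.1, 0.5, 0.4]
opening: 0.0553
t 1.9 pos [0.5851 0.0247 0.2254] open 0.0553 F [0.1 0.5 0.4] q [-0.09  0.45  1.35 -0.    1.33 -1.59]
[[ 0.998 -0.     0.066]
 [-0.066 -0.001  0.998]
 [ 0.    -1.    -0.001]]
phi -3.8 roll needed -0.5 q6 then -1.6
cm before turn [0.22 8.24 1.06]
cm after turn [0.23 8.24 1.06] |d| 0.083
```

```bash
python3 -m crank '{"xyz":[[0.2,0,1],[0,0,0],[0,2.5,0],[0,2.5,0],[0,2,0],[0,1.2,0],[0,0,0]],"roll":[0,0,0,0,0,0,0]}'
python3 - <<'E'
from h import *
go(.588,.035,.143,-3.3); im=cap('scene','s1');crop(im,210,130,220,150,3.6,'c5')
E
```

```text
time: 2.6
tool_pos: [0.5839, 0.0399, 0.1435]
tool_rot: [-1.571, 0.003, -0.06]
contact_force: [-1.2, 0.5, 1.5]
opening: 0.0551
t 2.6 pos [0.5839 0.0399 0.1435] open 0.0551 F [-1.2  0.5  1.5] q [-0.06  0.53  1.47  0.    1.15 -1.57]
[[ 0.998 -0.003  0.06 ]
 [-0.06   0.     0.998]
 [-0.003 -1.     0.   ]]
phi -3.4 roll needed -0.1 q6 then -1.58
cm before turn [ 0.44  0.05 -0.47]
cm after turn [ 0.44  0.05 -0.47] |d| 0.006
```

View pics/c5.png

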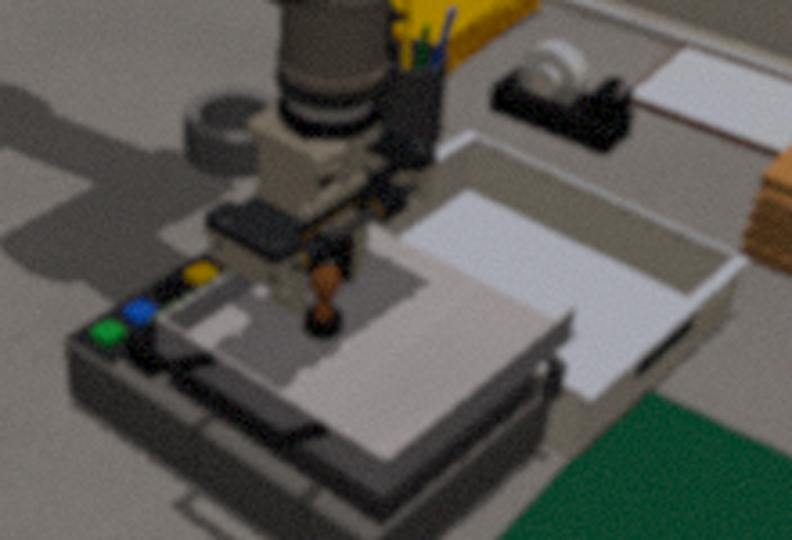

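```bash
python3 -m crank '{"xyz":[[0.4,0,-0.4],[0,0,0]],"roll":[0,0]}'
python3 -m crank '{"xyz":[[0,0,0],[0,0,0],[0,0,0],[0,0,0],[0,0,0],[0,0,0],[0,0,0]],"roll":[0,0,0,0,0,0,0]}' 1 15
python3 -m crank '{"xyz":[[0,-2,0],[0,-3,0],[0,-3,0],[0,-2,0],[0,0,0]],"roll":[0,0,0,0,0]}'
python3 - <<'E'
from h import *
go(.42,-.20,.24,-3.3); im=cap('scene','s2');crop(im,210,130,220,150,3.6,'c6')
E
```

```text
time: 2.85
tool_pos: [0.5902, 0.0341, 0.146]
tool_rot: [-1.571, -0.003, -0.061]
contact_force: [0.1, -0.3, 0.3]
opening: 0.0551
time: 3.55
tool_pos: [0.589, 0.0346, 0.1447]
tool_rot: [-1.571, -0.0, -0.061]
contact_force: [0.1, 0.5, 0.3]
opening: 0.0217
time: 4.05
tool_pos: [0.5903, 0.0343, 0.2476]
tool_rot: [-1.571, -0.006, -0.061]
contact_force: [0.2, -0.2, -1.8]
opening: 0.0216
t 4.05 pos [0.5903 0.0343 0.2476] open 0.0216 F [ 0.2 -0.2 -1.8] q [-0.07  0.45  1.3  -0.    1.39 -1.58]
[[ 0.998  0.006  0.061]
 [-0.061 -0.001  0.998]
 [ 0.006 -1.    -0.   ]]
phi -3.5 roll needed -0.2 q6 then -1.58
cm before turn [-15.57   0.68 -24.43]
cm after turn [-15.66   0.68 -24.37] |d| 0.29
```

View pics/c6.png

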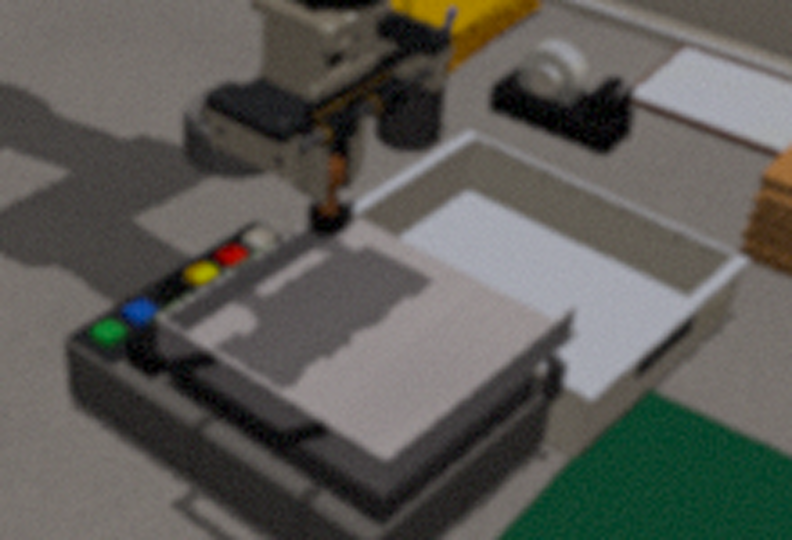

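```bash
python3 -m crank '{"xyz":[[-2.1,0,-3.5],[-2.1,0,-3.5],[-2.1,0,-3.5],[-2.1,0,-3.5],[-2.1,0,-3.5],[-2.1,0,-3.5],[-2.1,0,-3.5],[0,0,0],[0,3,0],[0,4,0],[0,4,0],[0,4,0],[0,3,0],[0,1.5,0],[0,0,0]],"roll":[0,0,0,0,0,0,0,0,0,0,0,0,0,0,0]}'
python3 - <<'E'
from h import *
go(.42,-.20,.032,-3.3); im=cap('scene','s3');crop(im,110,180,220,150,3.6,'c7')
E
```

```text
time: 5.6
tool_pos: [0.4252, -0.199, 0.0465]
tool_rot: [-1.567, 0.006, -0.061]
contact_force: [0.7, -0.4, -1.4]
opening: 0.0218
t 5.6 pos [ 0.4252 -0.199   0.0465] open 0.0218 F [ 0.7 -0.4 -1.4] q [-0.6   0.49  1.89  0.    0.77 -2.11]
[[ 0.998 -0.006  0.061]
 [-0.061  0.004  0.998]
 [-0.006 -1.     0.004]]
phi -3.5 roll needed -0.2 q6 then -2.11
cm before turn [-0.5   1.45 -0.14]
cm after turn [-0.5   1.45 -0.14] |d| 0.015
```

View pics/c7.png

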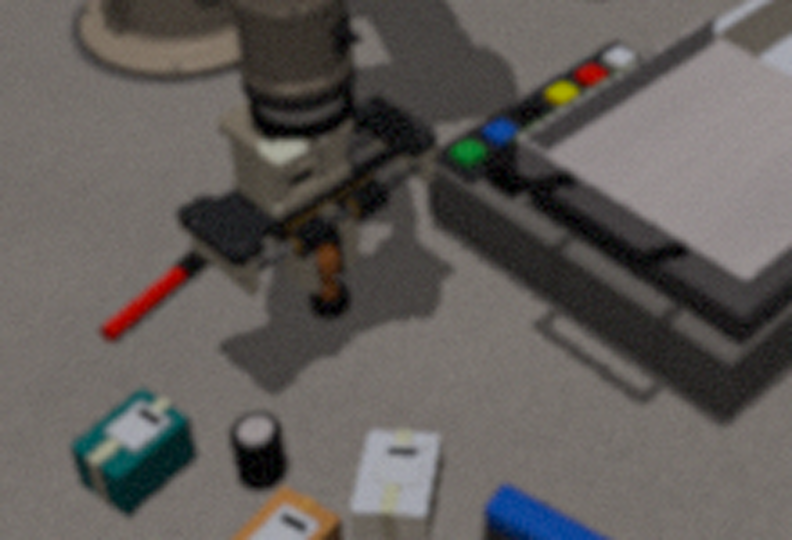

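```bash
python3 -m crank '{"xyz":[[0,0.6,0],[0,0.5,0],[0,0.2,0],[0,0,0]],"roll":[0,0,0,0]}'
python3 -m crank '{"xyz":[[0,0.2,0],[0,0,0],[0,0,0]],"roll":[0,0,0]}'
```

```text
time: 6.05
tool_pos: [0.4273, -0.201, 0.0368]
tool_rot: [-1.571, -0.0, -0.061]
contact_force: [0.7, 0.2, -0.7]
opening: 0.0214
time: 6.35
tool_pos: [0.4273, -0.2011, 0.0348]
tool_rot: [-1.571, -0.0, -0.061]
contact_force: [0.6, 0.1, -1.1]
opening: 0.0217
```

```bash
python3 -m crank '{"xyz":[[0,0.2,0],[0,0,0],[0,0,0]],"roll":[0,0,0]}'
python3 -m crank '{"xyz":[[0,0.15,0],[0,0,0],[0,0,0]],"roll":[0,0,0]}'
```

```text
time: 6.65
tool_pos: [0.4272, -0.201, 0.0326]
tool_rot: [-1.571, 0.0, -0.061]
contact_force: [-0.8, -0.1, -1.0]
opening: 0.0215
time: 6.95
tool_pos: [0.4272, -0.201, 0.0311]
tool_rot: [-1.571, 0.0, -0.061]
contact_force: [-0.0, -0.8, -1.5]
opening: 0.0213
```

```bash
python3 -m crank '{"xyz":[[0,0.15,0],[0,0,0],[0,0,0]],"roll":[0,0,0]}'
python3 -m crank '{"xyz":[[0,0.15,0],[0,0,0],[0,0,0]],"roll":[0,0,0]}'
python3 -m crank '{"xyz":[[0,0.15,0],[0,0,0],[0,0,0]],"roll":[0,0,0]}'
```

```text
time: 7.25
tool_pos: [0.4275, -0.2012, 0.03]
tool_rot: [-1.571, -0.001, -0.061]
contact_force: [0.5, 0.0, 3.7]
opening: 0.0213
time: 7.55
tool_pos: [0.428, -0.2013, 0.0294]
tool_rot: [-1.572, -0.002, -0.061]
contact_force: [-1.2, 2.8, 14.4]
opening: 0.0214
time: 7.85
tool_pos: [0.4282, -0.2013, 0.0284]
tool_rot: [-1.572, -0.003, -0.061]
contact_force: [-0.7, 3.7, 19.2]
opening: 0.0216
```

```bash
python3 -m crank '{"xyz":[[0,-0.3,0],[0,0,0],[0,0,0],[0,0,0],[0,-3,0],[0,-4,0],[0,-4,0],[0,-3,0],[0,0,0]],"roll":[0,0,0,0,0,0,0,0,0]}' -0.2
python3 - <<'E'
from h import *
x,y=W(-.135,.0555);go(x,y,.12,-3.3); im=cap('scene','s4');crop(im,110,180,220,150,3.6,'c8')
E
```

```text
time: 8.75
tool_pos: [0.4291, -0.2023, 0.1734]
tool_rot: [-1.575, -0.007, -0.061]
contact_force: [-0.5, -0.2, -0.1]
opening: 0.0551
t 8.75 pos [ 0.4291 -0.2023  0.1734] open 0.0551 F [-0.5 -0.2 -0.1] q [-0.6   0.3   1.75  0.    1.09 -2.11]
[[ 0.998  0.006  0.061]
 [-0.061 -0.004  0.998]
 [ 0.007 -1.    -0.004]]
phi -3.5 roll needed -0.2 q6 then -2.12
cm before turn [-0.56  5.22 30.03]
cm after turn [-0.45  5.22 30.03] |d| 0.305
```

View pics/c8.png

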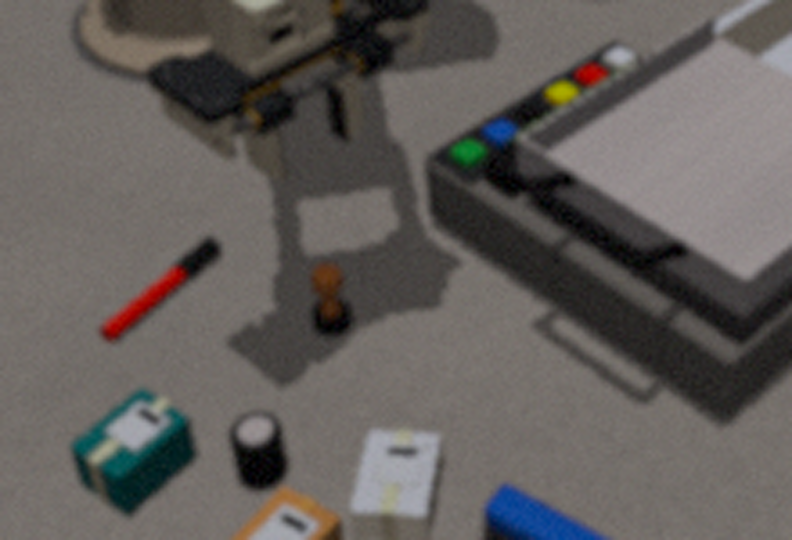

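Stamp stands on the table. Now I go over the red key with the fingers shut.

```bash
python3 -m crank '{"xyz":[[0,0,4.3],[-0.5,0,4.3],[0,0,4.3],[0,0,4.3],[0,0,4.3],[0,0,4.3],[0,0,4.2],[0,3,0],[0,2.5,0],[0,0,0],[0,0,0]],"roll":[0,0,0,0,0,0,0,0,0,0,0]}' 1
python3 - <<'E'
from h import *
x,y=W(-.135,.0555);go(x,y,.087,-3.3)
im=cap('scene','s5');crop(im,200,150,150,110,5,'c9')
E
```

```text
time: 9.9
tool_pos: [0.44, 0.0986, 0.114]
tool_rot: [-1.571, 0.003, -0.062]
contact_force: [0.3, 0.2, 0.3]
opening: 0.001
t 9.9 pos [0.44   0.0986 0.114 ] open 0.001 F [0.3 0.2 0.3] q [ 0.05  0.35  1.88  0.    0.92 -1.46]
[[ 0.998 -0.003  0.062]
 [-0.062 -0.     0.998]
 [-0.003 -1.    -0.   ]]
phi -3.5 roll needed -0.2 q6 then -1.46
cm before turn [ 0.24  2.7  -0.09]
cm after turn [ 0.23  2.7  -0.09] |d| 0.027
```

View pics/c9.png

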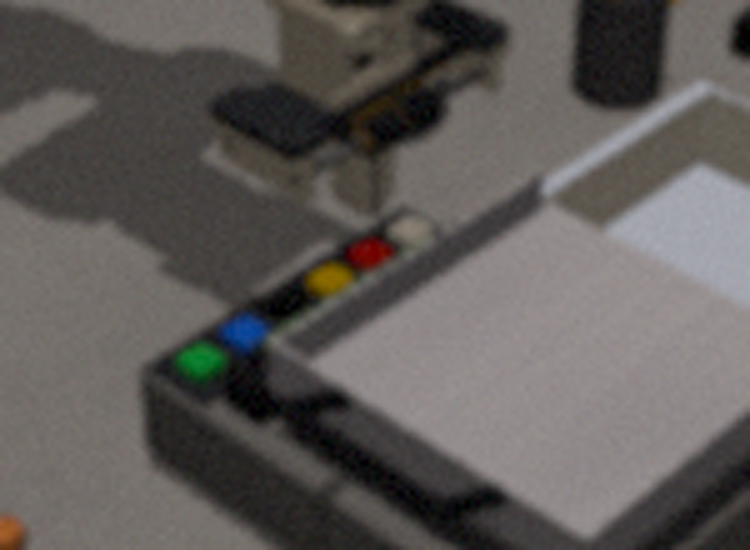

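```bash
python3 -m crank '{"xyz":[[0.2,1.5,0],[0,1,0],[0,0.5,0],[0,0,0],[0,0,0]],"roll":[0,0,0,0,0]}'
python3 -m crank '{"xyz":[[0,0.3,0],[0,0.2,0],[0,0,0],[0,0,0]],"roll":[0,0,0,0]}'
```

```text
time: 10.45
tool_pos: [0.4427, 0.0984, 0.0851]
tool_rot: [-1.571, -0.0, -0.061]
contact_force: [-0.6, -0.8, 2.2]
opening: 0.0006
time: 10.85
tool_pos: [0.4429, 0.0985, 0.0802]
tool_rot: [-1.571, -0.001, -0.061]
contact_force: [-1.5, -1.2, 6.1]
opening: 0.0006
```

```bash
python3 -m crank '{"xyz":[[0,0.1,0],[0,0,0],[0,0,0]],"roll":[0,0,0]}'
python3 -m crank '{"xyz":[[0,-1,0],[0,-4,0],[0,-4,0],[0,-4,0],[0,-4,0],[0,0,0]],"roll":[0,0,0,0,0,0]}' 0
python3 - <<'E'
from h import *
t=cap('top','t2')
for c in blobs(t,*HS['teal'],(340,130,110,115)): 
  r=rect(c,.044);print('teal',r)
for c in blobs(t,*HS['orange'],(340,130,110,115)): print('orange',rect(c,.038))
for c in blobs(t,(0,0,115),(180,60,255),(355,175,27,30)): print('white',rect(c,.032))
E
```

```text
time: 11.15
tool_pos: [0.443, 0.0985, 0.08]
tool_rot: [-1.571, -0.002, -0.061]
contact_force: [-4.6, -1.4, 15.5]
opening: 0.0006
time: 11.75
tool_pos: [0.4452, 0.0989, 0.2539]
tool_rot: [-1.569, -0.011, -0.061]
contact_force: [0.8, 0.5, -0.5]
opening: 0.043
teal (430, -392, 63, 47, -89.1)
orange (504, -480, 57, 36, -67.3)
orange (575, -387, 74, 49, -81.9)
white (589, -296, 75, 59, -52.2)
```

```bash
python3 - <<'E'
from h import *
t=cv2.imread('pics/t2.png');crop(t,340,165,90,85,7,'c10')
go(.588,-.297,.2,-53)
E
```

```text
t 11.8 pos [0.4439 0.0988 0.2511] open 0.0445 F [-0.5  0.8 -0.2] q [ 0.05  0.19  1.67  0.    1.28 -1.46]
[[ 0.998  0.006  0.061]
 [-0.061  0.001  0.998]
 [ 0.006 -1.     0.001]]
phi -3.5 roll needed 49.5 q6 then -0.6
cm before turn [ 16.77   5.17 -38.63]
cm after turn [ 40.26   5.17 -12.34] |d| 0.424
```

View pics/c10.png

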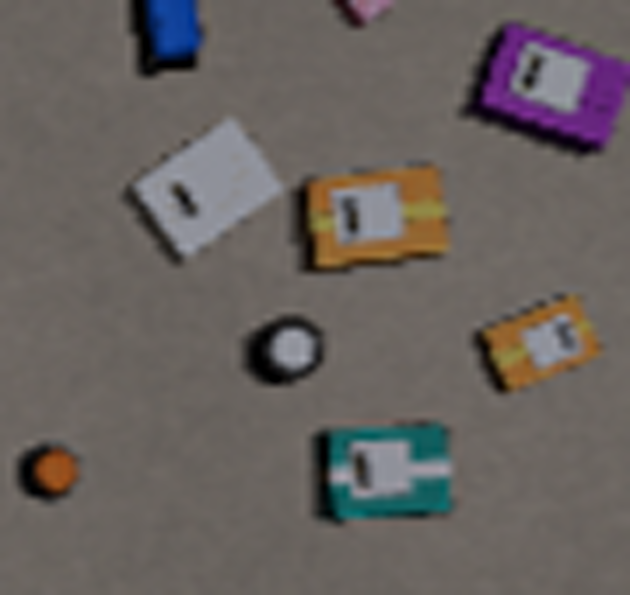

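```bash
python3 -m crank '{"xyz":[[0,0,0],[0,0,0],[0,0,0],[0,0,0],[0,0,0],[0,0,0]],"roll":[8.5,8.5,8.5,8.5,8.5,8.5]}' -0.52
python3 - <<'E'
from h import *
p=ray('top',(369.6,192),.032);print(p);go(p[0],p[1],.2,-55)
E
```

```text
time: 12.4
tool_pos: [0.4419, 0.0986, 0.2471]
tool_rot: [-1.573, 0.002, -0.958]
contact_force: [1.0, -0.3, 0.4]
opening: 0.0699
[ 0.58727073 -0.29319115  0.032     ]
t 12.4 pos [0.4419 0.0986 0.2471] open 0.0699 F [ 1.  -0.3  0.4] q [ 0.05  0.19  1.67  0.    1.28 -0.56]
[[ 0.575 -0.003  0.818]
 [-0.818  0.     0.575]
 [-0.002 -1.    -0.002]]
phi -54.9 roll needed 0.1 q6 then -0.56
cm before turn [ 40.42   4.66 -10.65]
cm after turn [ 40.44   4.66 -10.55] |d| 0.421
```

```bash
python3 -m crank '{"xyz":[[4.04,0,-1.06],[4.04,0,-1.06],[4.04,0,-1.06],[4.04,0,-1.06],[4.04,0,-1.06],[4.04,0,-1.06],[4.04,0,-1.06],[4.04,0,-1.06],[4.04,0,-1.06],[4.04,0,-1.06],[0,4.5,0],[0,4.5,0],[0,4.5,0],[0,2,0],[0,0,0],[0,0,0]],"roll":[0,0,0,0,0,0,0,0,0,0,0,0,0,0,0,0]}'
python3 - <<'E'
from h import *
go(.5873,-.2935,.007,-55)
im=cap('scene','s6');crop(im,130,230,180,130,4.4,'c11')
E
```

```text
time: 14.0
tool_pos: [0.5907, -0.2917, 0.0931]
tool_rot: [-1.571, 0.001, -0.951]
contact_force: [0.4, 0.1, -0.2]
opening: 0.0697
t 14.0 pos [ 0.5907 -0.2917  0.0931] open 0.0697 F [ 0.4  0.1 -0.2] q [-0.58  0.7   1.29  0.    1.15 -1.19]
[[ 0.581 -0.001  0.814]
 [-0.814  0.001  0.581]
 [-0.001 -1.    -0.   ]]
phi -54.5 roll needed 0.5 q6 then -1.19
cm before turn [-0.05  8.61 -0.38]
cm after turn [-0.04  8.61 -0.38] |d| 0.086
```

View pics/c11.png

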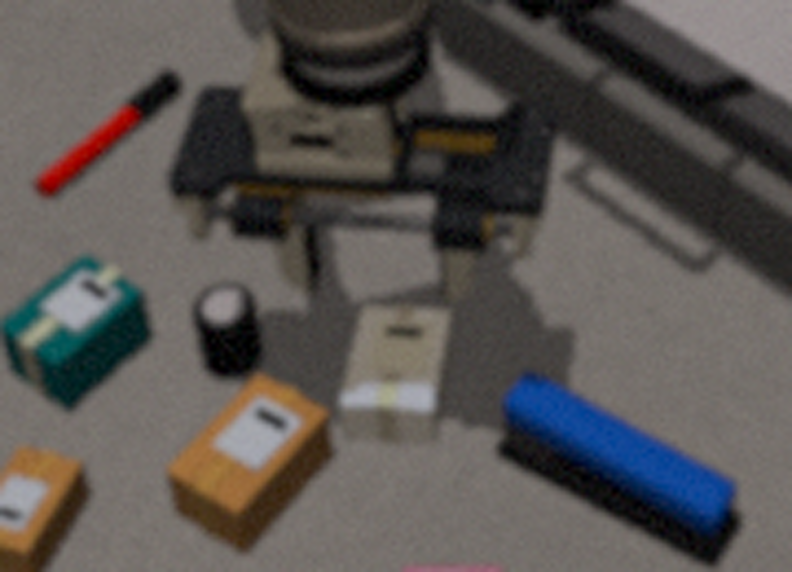

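```bash
python3 -m crank '{"xyz":[[0,3,-0.4],[0,3,0],[0,1.5,0],[0,0.9,0],[0,0,0]],"roll":[0.5,0,0,0,0]}'
python3 -m crank '{"xyz":[[0,0,0],[0,0,0],[0,0,0],[0,0,0],[0,0,0],[0,0,0]],"roll":[0,0,0,0,0,0]}' 1 20
python3 -m crank '{"xyz":[[0,-3,0],[0,-5,0],[0,-5,0],[0,-5,0],[0,-5,0],[0,0,0],[0,0,0]],"roll":[0,0,0,0,0,0,0]}'
python3 - <<'E'
from h import *
x,y=W(.048-.055,-.006-.045);print(x,y);go(x,y,.22,-3.3)
im=cap('scene','s7');crop(im,130,190,180,130,4.4,'c12')
E
```

```text
time: 14.55
tool_pos: [0.5877, -0.2942, 0.0097]
tool_rot: [-1.571, 0.0, -0.96]
contact_force: [-0.0, 0.2, 0.1]
opening: 0.0699
time: 15.15
tool_pos: [0.5886, -0.2946, 0.0112]
tool_rot: [-1.569, -0.002, -0.96]
contact_force: [1.4, 1.5, 6.5]
opening: 0.0523
time: 15.85
tool_pos: [0.5876, -0.2945, 0.2409]
tool_rot: [-1.57, -0.002, -0.96]
contact_force: [-1.3, 1.5, -2.1]
opening: 0.052
0.5638554288727962 -0.016208469637239882
t 15.85 pos [ 0.5876 -0.2945  0.2409] open 0.052 F [-1.3  1.5 -2.1] q [-0.58  0.58  1.09 -0.    1.46 -1.19]
[[ 0.573  0.002  0.819]
 [-0.819 -0.001  0.573]
 [ 0.002 -1.     0.001]]
phi -55.0 roll needed -51.7 q6 then -2.09
cm before turn [-24.17   2.05  14.  ]
cm after turn [-3.98  2.05 27.65] |d| 0.28
```

View pics/c12.png

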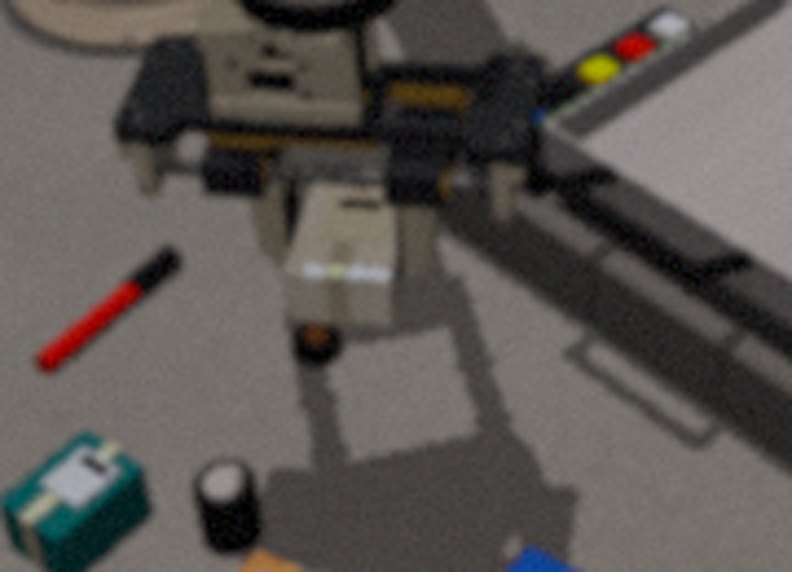

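```bash
python3 -m crank '{"xyz":[[0,0,0],[0,0,0],[0,0,0],[0,0,0],[0,0,0],[0,0,0],[-0.55,0,3.95],[-0.55,0,3.95],[-0.55,0,3.95],[-0.6,0,3.95],[-0.6,0,3.95],[-0.55,0,3.95],[-0.6,0,3.95],[0,0,0],[0,3,0],[0,3,0],[0,0,0]],"roll":[-8.59,-8.59,-8.59,-8.59,-8.59,-8.59,0,0,0,0,0,0,0,0,0,0,0]}'
python3 - <<'E'
from h import *
x,y=W(.048-.055,-.006-.045);go(x,y,.127,-3.3)
im=cap('scene','s8');crop(im,200,130,180,130,4.4,'c13')
E
```

```text
time: 17.6
tool_pos: [0.561, -0.0158, 0.1742]
tool_rot: [-1.57, 0.012, -0.061]
contact_force: [0.6, -0.5, -1.4]
opening: 0.052
t 17.6 pos [ 0.561  -0.0158  0.1742] open 0.052 F [ 0.6 -0.5 -1.4] q [-0.16  0.46  1.49 -0.    1.2  -1.67]
[[ 0.998 -0.012  0.061]
 [-0.061  0.002  0.998]
 [-0.012 -1.     0.001]]
phi -3.5 roll needed -0.2 q6 then -1.68
cm before turn [ 0.34  4.71 -0.02]
cm after turn [ 0.34  4.71 -0.03] |d| 0.047
```

View pics/c13.png

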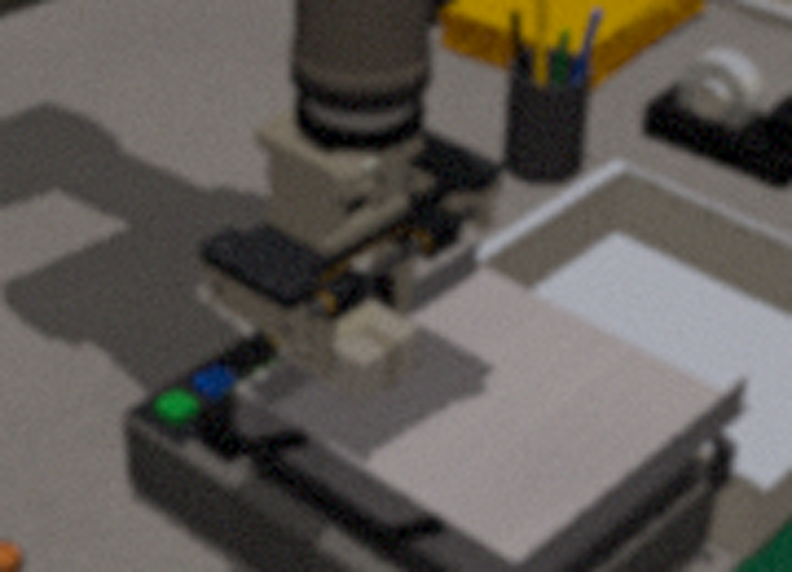

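```bash
python3 -m crank '{"xyz":[[0.2,1.5,0],[0,1.5,0],[0,1,0],[0,0.4,0],[0,0.3,0],[0,0,0],[0,0,0]],"roll":[0,0,0,0,0,0,0]}'
```

```text
time: 18.35
tool_pos: [0.5668, -0.016, 0.1333]
tool_rot: [-1.571, -0.001, -0.061]
contact_force: [-0.2, -0.1, -0.7]
opening: 0.0519
```

```bash
python3 -m crank '{"xyz":[[0,0.4,0],[0,0,0],[0,0,0]],"roll":[0,0,0]}'
python3 -m crank '{"xyz":[[0,0.3,0],[0,0,0],[0,0,0]],"roll":[0,0,0]}'
```

```text
time: 18.65
tool_pos: [0.5664, -0.0159, 0.1287]
tool_rot: [-1.571, 0.0, -0.061]
contact_force: [0.2, 0.1, -0.9]
opening: 0.052
time: 18.95
tool_pos: [0.5667, -0.016, 0.126]
tool_rot: [-1.571, -0.001, -0.061]
contact_force: [-0.2, -0.3, 1.9]
opening: 0.0515
```

```bash
python3 -m crank '{"xyz":[[0,0,0],[0,0,0],[0,0,0],[0,-1,0],[0,-3,0],[0,-4,0],[0,-4,0],[0,0,0]],"roll":[0,0,0,0,0,0,0,0]}' -0.6
python3 - <<'E'
from h import *
t=cap('top','t3');crop(t,240,130,200,125,4,'c14')
for c in blobs(t,*HS['teal'],(340,130,110,115)): print('teal',rect(c,.044))
for c in blobs(t,*HS['orange'],(340,130,110,115)): r=rect(c,.038);print('orange',r)
go(.575,-.387,.2,-83)
E
```

```text
time: 19.75
tool_pos: [0.5689, -0.0161, 0.2514]
tool_rot: [-1.572, -0.011, -0.06]
contact_force: [0.6, 0.0, 0.1]
opening: 0.0734
teal (430, -392, 63, 47, -89.1)
orange (504, -480, 57, 36, -67.3)
orange (575, -387, 74, 49, -81.9)
t 19.8 pos [ 0.5677 -0.016   0.2484] open 0.0733 F [-0.5 -0.7 -1. ] q [-0.16  0.4   1.37  0.    1.36 -1.67]
[[ 0.998  0.006  0.06 ]
 [-0.06  -0.001  0.998]
 [ 0.006 -1.    -0.001]]
phi -3.5 roll needed 79.5 q6 then -0.29
cm before turn [  2.94   4.88 -36.98]
cm after turn [36.9   4.88 -3.82] |d| 0.374
```

View pics/c14.png

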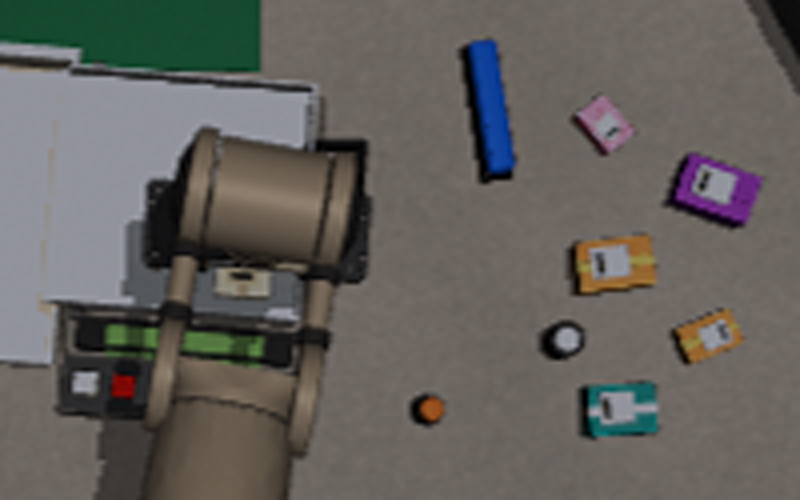

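```bash
python3 -m crank '{"xyz":[[0,0,0],[0,0,0],[0,0,0],[0,0,0],[0,0,0],[0,0,0],[0,0,0],[0,0,0],[0,0,0],[0,0,0],[3.68,0,-0.4],[3.68,0,-0.4],[3.68,0,-0.4],[3.68,0,-0.4],[3.68,0,-0.4],[3.68,0,-0.4],[3.68,0,-0.4],[3.68,0,-0.4],[3.68,0,-0.4],[3.68,0,-0.4]],"roll":[7.95,7.95,7.95,7.95,7.95,7.95,7.95,7.95,7.95,7.95,0,0,0,0,0,0,0,0,0,0]}' -0.52
python3 -m crank '{"xyz":[[0,4,0],[0,4,0],[0,4,0],[0,3,0],[0,0,0],[0,0,0]],"roll":[0,0,0,0,0,0]}'
python3 - <<'E'
from h import *
go(.574,-.386,.007,-83)
im=cap('scene','s9');crop(im,100,230,180,130,4.4,'c15')
E
```

```text
time: 21.8
tool_pos: [0.571, -0.3874, 0.2436]
tool_rot: [-1.573, 0.002, -1.448]
contact_force: [1.4, -0.8, -0.3]
opening: 0.0697
time: 22.4
tool_pos: [0.5714, -0.3859, 0.0951]
tool_rot: [-1.572, 0.001, -1.448]
contact_force: [0.7, -0.5, -0.3]
opening: 0.07
t 22.4 pos [ 0.5714 -0.3859  0.0951] open 0.07 F [ 0.7 -0.5 -0.3] q [-0.71  0.76  1.18  0.    1.21 -0.83]
[[ 0.122 -0.001  0.993]
 [-0.993  0.001  0.122]
 [-0.001 -1.    -0.001]]
phi -83.0 roll needed 0.0 q6 then -0.83
cm before turn [0.05 8.81 0.26]
cm after turn [0.05 8.81 0.26] |d| 0.088
```

View pics/c15.png

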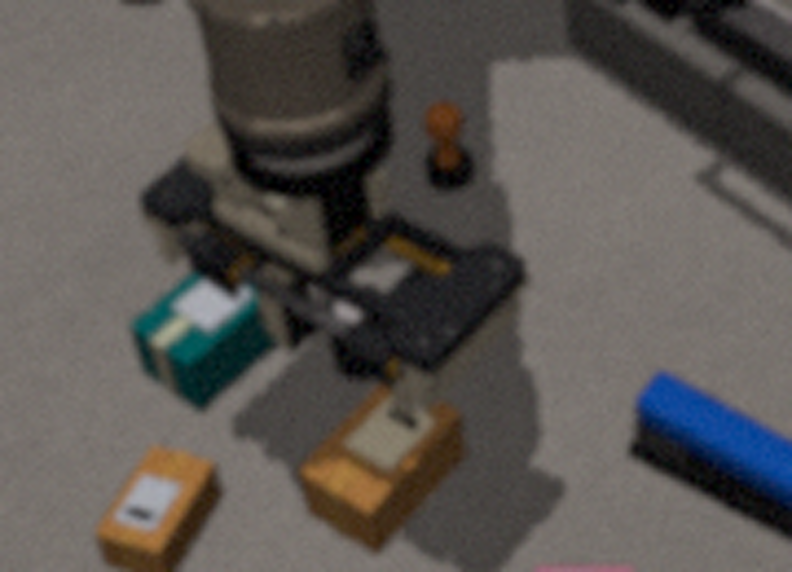

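```bash
python3 - <<'E'
from h import *
print(two((187,331),(393.5,195.4)), ray('scene',(187,331),.04), proj('scene',(.574,-.386,.04)))
t=cap('top');
for c in blobs(t,*HS['orange'],(340,130,110,115)): print('orange',cv2.minAreaRect(c)[0],rect(c,.038))
crop(t,340,130,100,110,5,'c16')
E
```

```text
[ 0.57705861 -0.38416157  0.03652047] [ 0.58184505 -0.3829794   0.04      ] [183.79445742 330.03819853]
```

View pics/c16.png

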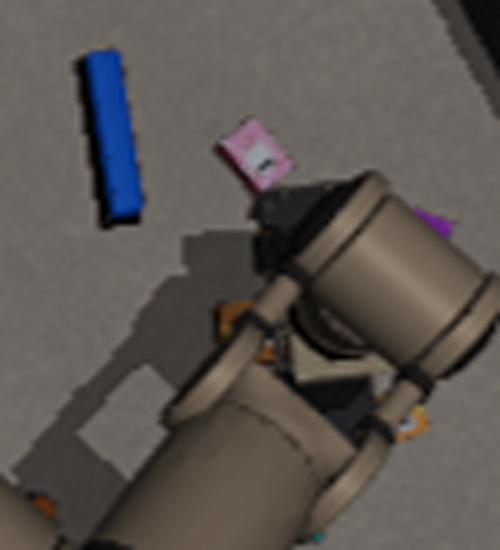

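```bash
python3 -m crank '{"xyz":[[0,0,0.4],[0,3,0],[0,3,0],[0,2,0],[0,0.6,0],[0,0,0]],"roll":[0,0,0,0,0,0]}'
python3 -m crank '{"xyz":[[0,0,0],[0,0,0],[0,0,0],[0,0,0],[0,0,0],[0,0,0]],"roll":[0,0,0,0,0,0]}' 1 20
python3 -m crank '{"xyz":[[0,-3,0],[0,-5,0],[0,-5,0],[0,-5,0],[0,-5,0],[0,0,0],[0,0,0]],"roll":[0,0,0,0,0,0,0]}'
python3 - <<'E'
from h import *
x,y=W(.048+.06,-.006-.045);go(x,y,.22,-3.3)
im=cap('scene','s10');crop(im,100,200,180,130,4.4,'c17')
E
```

```text
time: 23.1
tool_pos: [0.576, -0.3856, 0.01]
tool_rot: [-1.571, -0.0, -1.448]
contact_force: [0.2, 0.7, 1.5]
opening: 0.0693
time: 23.7
tool_pos: [0.5765, -0.3861, 0.0112]
tool_rot: [-1.569, -0.002, -1.448]
contact_force: [0.9, 0.2, 7.2]
opening: 0.0497
time: 24.4
tool_pos: [0.5758, -0.3857, 0.2409]
tool_rot: [-1.569, -0.002, -1.448]
contact_force: [-0.2, -0.4, -2.3]
opening: 0.0501
t 24.4 pos [ 0.5758 -0.3857  0.2409] open 0.0501 F [-0.2 -0.4 -2.3] q [-0.7   0.66  0.95  0.    1.52 -0.82]
[[ 0.122  0.002  0.992]
 [-0.992 -0.001  0.122]
 [ 0.002 -1.     0.002]]
phi -83.0 roll needed -79.7 q6 then -2.21
cm before turn [-34.76   2.06  14.64]
cm after turn [ 8.17  2.06 36.82] |d| 0.378
```

View pics/c17.png

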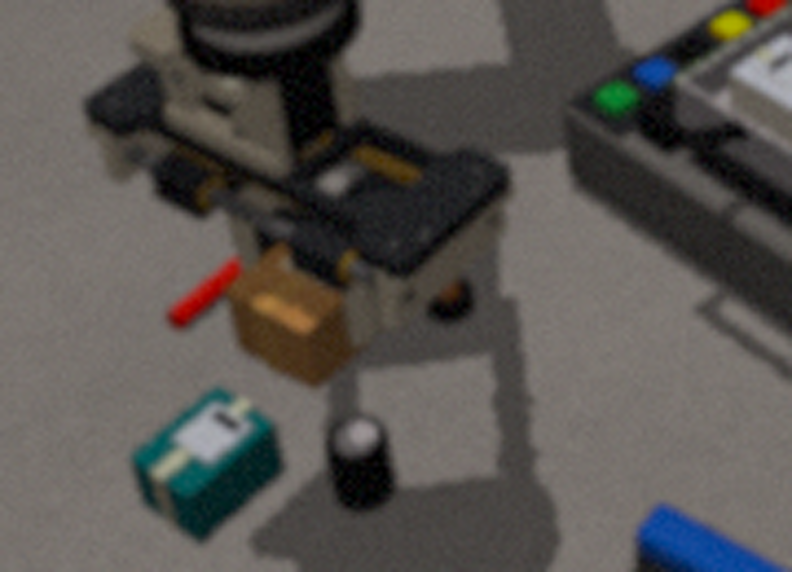

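```bash
python3 -m crank '{"xyz":[[0,0,0],[0,0,0],[0,0,0],[0,0,0],[0,0,0],[0,0,0],[0,0,0],[0,0,0],[0,0,0],[0,0,0],[0.9,0,4.09],[0.9,0,4.09],[0.9,0,4.09],[0.9,0,4.09],[0.9,0,4.09],[0.9,0,4.09],[0.9,0,4.09],[0.9,0,4.09],[0.9,0,4.09],[0,0,0]],"roll":[-7.97,-7.97,-7.97,-7.97,-7.97,-7.97,-7.97,-7.97,-7.97,-7.97,0,0,0,0,0,0,0,0,0,0]}'
python3 -m crank '{"xyz":[[0,3,0],[0,4,0],[0,0,0],[0,0,0]],"roll":[0,0,0,0]}'
python3 - <<'E'
from h import *
x,y=W(.048+.06,-.006-.045);go(x,y,.127,-3.3)
im=cap('scene','s11');crop(im,200,130,180,130,4.4,'c18')
E
```

```text
time: 26.45
tool_pos: [0.6773, -0.0167, 0.2365]
tool_rot: [-1.568, 0.005, -0.051]
contact_force: [-0.3, 0.2, -1.5]
opening: 0.0496
time: 26.85
tool_pos: [0.6767, -0.0231, 0.1683]
tool_rot: [-1.57, 0.004, -0.058]
contact_force: [0.0, -0.2, -0.4]
opening: 0.05
t 26.85 pos [ 0.6767 -0.0231  0.1683] open 0.05 F [ 0.  -0.2 -0.4] q [-0.15  0.67  1.13 -0.    1.34 -1.66]
[[ 0.998 -0.004  0.058]
 [-0.058  0.001  0.998]
 [-0.004 -1.     0.   ]]
phi -3.3 roll needed -0.0 q6 then -1.66
cm before turn [0.21 4.13 0.03]
cm after turn [0.21 4.13 0.03] |d| 0.041
```

View pics/c18.png

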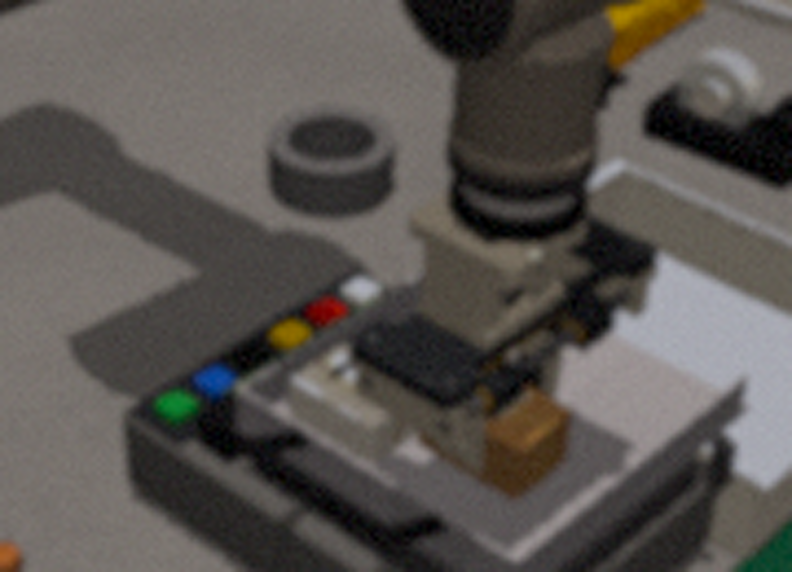

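```bash
python3 -m crank '{"xyz":[[0,1.5,0],[0,1.5,0],[0,0.7,0],[0,0.3,0],[0,0,0],[0,0,0]],"roll":[0,0,0,0,0,0]}'
python3 -m crank '{"xyz":[[0,0.3,0],[0,0,0],[0,0,0]],"roll":[0,0,0]}'
```

```text
time: 27.5
tool_pos: [0.6782, -0.0228, 0.1309]
tool_rot: [-1.571, -0.002, -0.057]
contact_force: [0.2, -0.6, -1.3]
opening: 0.0502
time: 27.8
tool_pos: [0.6776, -0.0227, 0.1268]
tool_rot: [-1.571, -0.0, -0.057]
contact_force: [0.2, -0.9, -1.0]
opening: 0.0499
```

```bash
python3 -m crank '{"xyz":[[0,0.15,0],[0,0,0],[0,0,0]],"roll":[0,0,0]}'
python3 -m crank '{"xyz":[[0,0,0],[0,0,0],[0,0,0],[0,-1,0],[0,-3,0],[0,-4,0],[0,-4,0],[0,0,0]],"roll":[0,0,0,0,0,0,0,0]}' -0.52
python3 - <<'E'
from h import *
t=cap('top','t4');crop(t,240,130,200,125,4,'c19')
for c in blobs(t,*HS['teal'],(340,130,110,115)): print('teal',cv2.minAreaRect(c)[0],rect(c,.044))
go(.43,-.391,.2,-89)
s=cap('scene','s12');crop(s,110,180,220,150,3.6,'c20')
E
```

```text
time: 28.1
tool_pos: [0.6778, -0.0227, 0.1262]
tool_rot: [-1.571, -0.001, -0.057]
contact_force: [-1.7, -0.2, 5.1]
opening: 0.0499
time: 28.9
tool_pos: [0.6801, -0.0232, 0.2522]
tool_rot: [-1.572, -0.012, -0.057]
contact_force: [1.1, -0.7, 0.3]
opening: 0.07
teal (395.0, 232.0) (430, -392, 63, 47, -89.1)
t 28.95 pos [ 0.679  -0.023   0.2487] open 0.0696 F [-0.1 -0.2 -0.7] q [-0.15  0.63  1.   -0.    1.51 -1.66]
[[ 0.998  0.007  0.057]
 [-0.057 -0.001  0.998]
 [ 0.007 -1.    -0.001]]
phi -3.3 roll needed 85.7 q6 then -0.16
cm before turn [-22.78   4.74 -38.16]
cm after turn [ 36.35   4.74 -25.57] |d| 0.447
```

View pics/c19.png

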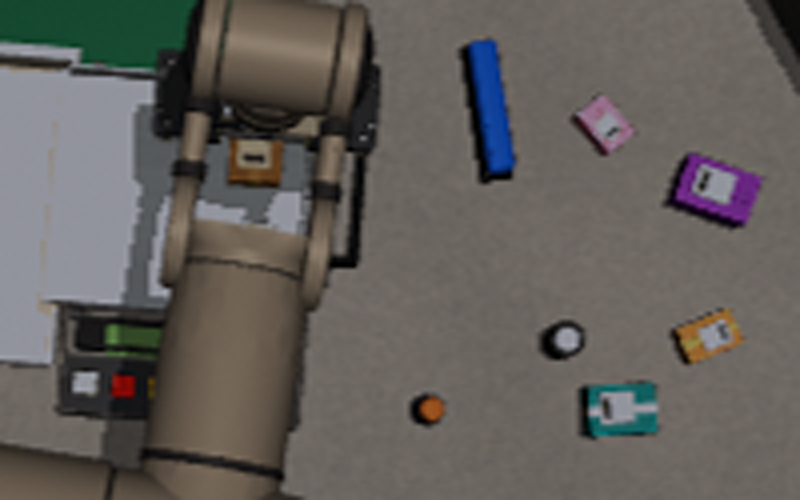

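View pics/c20.png

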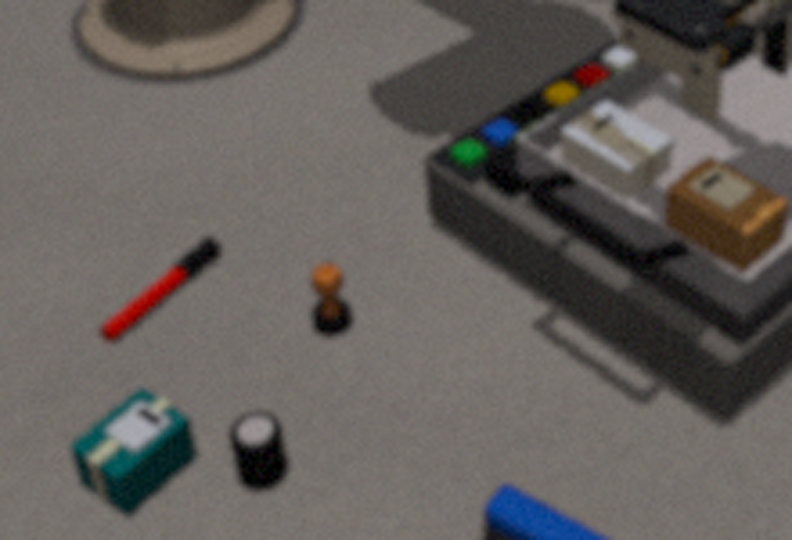

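```bash
python3 -m crank '{"xyz":[[0,0,0],[0,0,0],[0,0,0],[0,0,0],[0,0,0],[0,0,0],[0,0,0],[0,0,0],[0,0,0],[0,0,0],[3.64,0,-2.56],[3.64,0,-2.56],[3.64,0,-2.56],[3.64,0,-2.56],[3.64,0,-2.56],[3.64,0,-2.56],[3.64,0,-2.56],[3.64,0,-2.56],[3.64,0,-2.56],[3.64,0,-2.56]],"roll":[8.57,8.57,8.57,8.57,8.57,8.57,8.57,8.57,8.57,8.57,0,0,0,0,0,0,0,0,0,0]}' -0.52
python3 -m crank '{"xyz":[[0,4,0],[0,4,0],[0,4,0],[0,3,0],[0,0,0],[0,0,0]],"roll":[0,0,0,0,0,0]}'
python3 - <<'E'
from h import *
print(two((147.5,302.2),(395,232)))
go(.431,-.391,.009,-89.5)
im=cap('scene','s13');crop(im,60,210,180,130,4.4,'c21')
E
```

```text
time: 31.0
tool_pos: [0.4263, -0.392, 0.2432]
tool_rot: [-1.573, 0.003, -1.553]
contact_force: [0.7, 0.1, 0.8]
opening: 0.0697
time: 31.6
tool_pos: [0.4278, -0.3909, 0.0945]
tool_rot: [-1.572, 0.002, -1.553]
contact_force: [-0.9, -0.1, -0.2]
opening: 0.0698
[ 0.4327049  -0.38992393  0.03444448]
t 31.6 pos [ 0.4278 -0.3909  0.0945] open 0.0698 F [-0.9 -0.1 -0.2] q [-0.87  0.57  1.54  0.    1.03 -0.89]
[[ 0.018 -0.002  1.   ]
 [-1.     0.002  0.018]
 [-0.002 -1.    -0.002]]
phi -89.0 roll needed 0.5 q6 then -0.88
cm before turn [0.04 8.55 0.34]
cm after turn [0.03 8.55 0.34] |d| 0.086
```

View pics/c21.png

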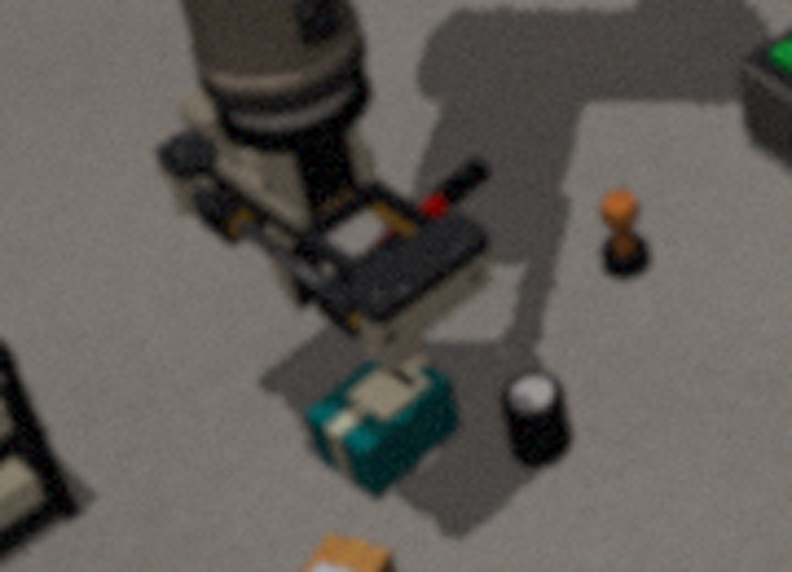

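```bash
python3 -m crank '{"xyz":[[0,0,0.4],[0,3,0],[0,2.5,0],[0,2,0],[0,0.8,0],[0,0,0]],"roll":[0,0,0,0,0,0]}'
python3 -m crank '{"xyz":[[0,0,0],[0,0,0],[0,0,0],[0,0,0],[0,0,0],[0,0,0]],"roll":[0,0,0,0,0,0]}' 1 20
python3 -m crank '{"xyz":[[0,-3,0],[0,-5,0],[0,-5,0],[0,-5,0],[0,-5,0],[0,0,0],[0,0,0]],"roll":[0,0,0,0,0,0,0]}'
python3 - <<'E'
from h import *
x,y=W(.05,-.006+.065);go(x,y,.22,-3.3)
im=cap('scene','s14');crop(im,60,180,180,130,4.4,'c22')
E
```

```text
time: 32.25
tool_pos: [0.4324, -0.3912, 0.0123]
tool_rot: [-1.571, 0.0, -1.553]
contact_force: [0.0, -0.4, 0.6]
opening: 0.0698
time: 32.85
tool_pos: [0.4327, -0.3917, 0.0133]
tool_rot: [-1.569, -0.002, -1.553]
contact_force: [0.3, 0.4, 6.1]
opening: 0.0506
time: 33.55
tool_pos: [0.4322, -0.3913, 0.243]
tool_rot: [-1.569, -0.002, -1.553]
contact_force: [-1.1, 0.4, -1.9]
opening: 0.0511
t 33.55 pos [ 0.4322 -0.3913  0.243 ] open 0.0511 F [-1.1  0.4 -1.9] q [-0.87  0.44  1.33  0.    1.37 -0.89]
[[ 0.018  0.001  1.   ]
 [-1.    -0.002  0.018]
 [ 0.002 -1.     0.001]]
phi -89.0 roll needed -85.7 q6 then -2.38
cm before turn [-47.8    2.26  20.35]
cm after turn [16.69  2.26 49.2 ] |d| 0.52
```

View pics/c22.png

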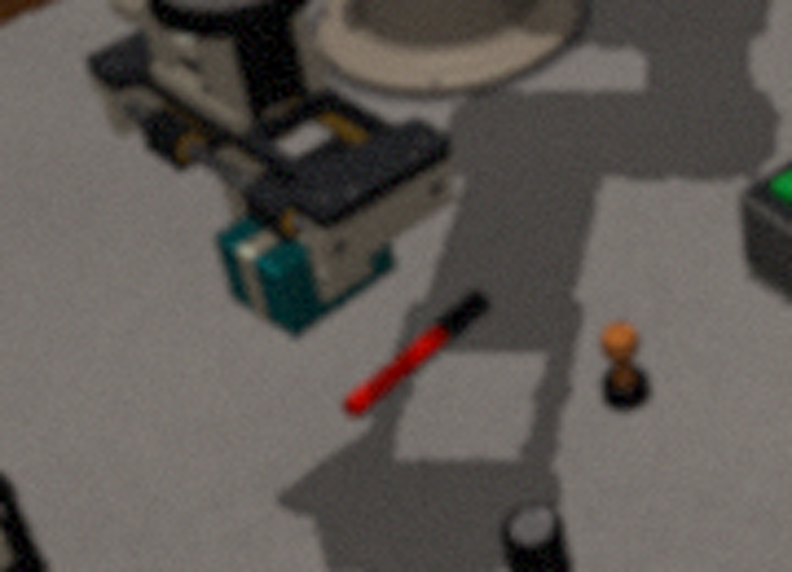

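```bash
python3 -m crank '{"xyz":[[0,0,0],[0,0,0],[0,0,0],[0,0,0],[0,0,0],[0,0,0],[0,0,0],[0,0,0],[0,0,0],[0,0,0]],"roll":[-8.57,-8.57,-8.57,-8.57,-8.57,-8.57,-8.57,-8.57,-8.57,-8.57]}'
python3 -m crank '{"xyz":[[1.52,0,4.47],[1.52,0,4.47],[1.52,0,4.47],[1.52,0,4.47],[1.52,0,4.47],[1.52,0,4.47],[1.52,0,4.47],[1.52,0,4.47],[1.52,0,4.47],[1.52,0,4.47],[1.52,0,4.47],[0,0,0],[0,3,0],[0,4,0],[0,0,0],[0,0,0]],"roll":[0,0,0,0,0,0,0,0,0,0,0,0,0,0,0,0]}'
python3 - <<'E'
from h import *
x,y=W(.05,.059);go(x,y,.129,-3.3)
im=cap('scene','s15');crop(im,200,130,180,130,4.4,'c23')
E
```

```text
time: 34.6
tool_pos: [0.4314, -0.3903, 0.2393]
tool_rot: [-1.567, 0.004, -0.051]
contact_force: [0.0, -0.6, -1.8]
opening: 0.0506
time: 36.2
tool_pos: [0.6263, 0.0898, 0.1709]
tool_rot: [-1.571, 0.004, -0.058]
contact_force: [0.9, 1.5, -0.9]
opening: 0.0505
t 36.2 pos [0.6263 0.0898 0.1709] open 0.0505 F [ 0.9  1.5 -0.9] q [ 0.02  0.59  1.28  0.    1.28 -1.49]
[[ 0.998 -0.004  0.058]
 [-0.058 -0.     0.998]
 [-0.004 -1.    -0.   ]]
phi -3.3 roll needed 0.0 q6 then -1.49
cm before turn [0.09 4.19 0.06]
cm after turn [0.09 4.19 0.06] |d| 0.042
```

View pics/c23.png

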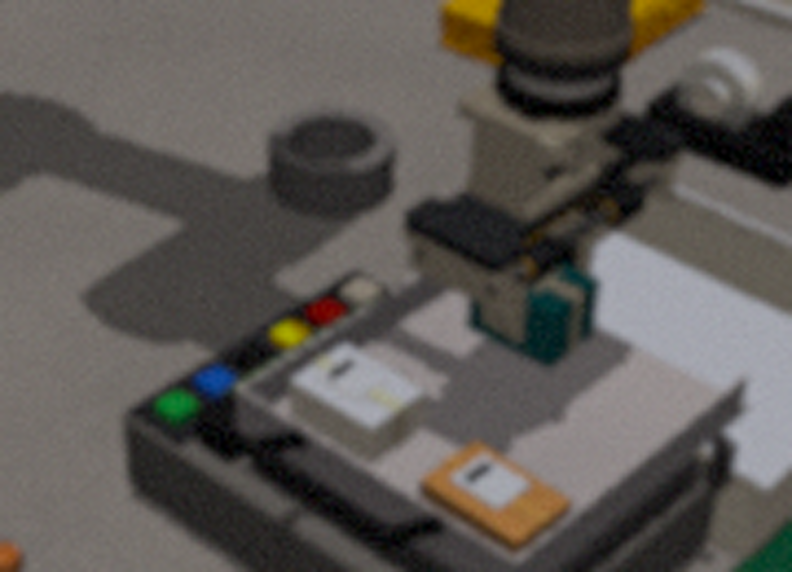

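```bash
python3 -m crank '{"xyz":[[0,1.5,0],[0,1.5,0],[0,0.7,0],[0,0.3,0],[0,0.1,0],[0,0,0],[0,0,0]],"roll":[0,0,0,0,0,0,0]}'
python3 -m crank '{"xyz":[[0,0.2,0],[0,0,0],[0,0,0]],"roll":[0,0,0]}'
```

```text
time: 36.95
tool_pos: [0.6276, 0.0902, 0.132]
tool_rot: [-1.571, -0.001, -0.057]
contact_force: [-0.1, 0.1, -1.2]
opening: 0.0507
time: 37.25
tool_pos: [0.6271, 0.0902, 0.1292]
tool_rot: [-1.571, 0.0, -0.057]
contact_force: [-0.3, -0.2, -1.5]
opening: 0.0504
```

```bash
python3 -m crank '{"xyz":[[0,0.15,0],[0,0,0],[0,0,0]],"roll":[0,0,0]}'
python3 -m crank '{"xyz":[[0,0,0],[0,0,0],[0,0,0],[0,-1,0],[0,-3,0],[0,-4,0],[0,-4,0],[0,0,0]],"roll":[0,0,0,0,0,0,0,0]}' -0.52
python3 - <<'E'
from h import *
x,y=W(-.135,-.0555);go(x,y,.2,-3.3)
s=cap('scene','s16');crop(s,200,130,180,130,4.4,'c24')
E
```

```text
time: 37.55
tool_pos: [0.6273, 0.0902, 0.1284]
tool_rot: [-1.571, -0.001, -0.057]
contact_force: [-2.0, -1.0, 4.7]
opening: 0.0506
time: 38.35
tool_pos: [0.6298, 0.0903, 0.2553]
tool_rot: [-1.57, -0.013, -0.057]
contact_force: [1.4, 0.6, -0.3]
opening: 0.0697
t 38.35 pos [0.6298 0.0903 0.2553] open 0.0697 F [ 1.4  0.6 -0.3] q [ 0.02  0.53  1.15  0.    1.45 -1.49]
[[ 0.998  0.013  0.057]
 [-0.057  0.     0.998]
 [ 0.013 -1.     0.001]]
phi -3.3 roll needed 0.0 q6 then -1.49
cm before turn [-18.84   5.28 -11.45]
cm after turn [-18.84   5.28 -11.47] |d| 0.227
```

View pics/c24.png

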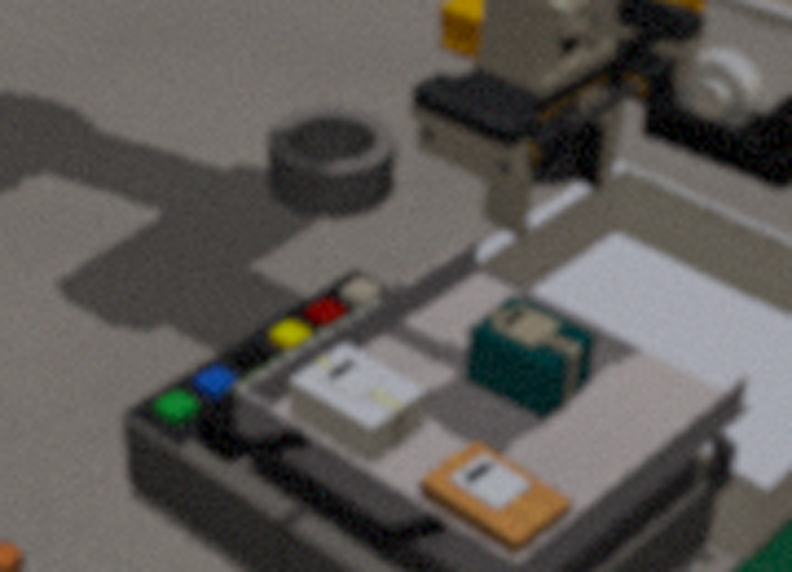

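All three parcels lie in the pan: white, kraft and teal. Now the blue key.

```bash
python3 -m crank '{"xyz":[[-3.75,0,-2.3],[-3.75,0,-2.3],[-3.75,0,-2.3],[-3.75,0,-2.3],[-3.75,0,-2.3],[0,0,0],[0,4,0],[0,4,0],[0,4,0],[0,0,0],[0,0,0]],"roll":[0,0,0,0,0,0,0,0,0,0,0]}' 1
python3 - <<'E'
from h import *
x,y=W(-.135,-.0555);go(x,y,.09,-3.3)
im=cap('scene','s17');crop(im,200,150,150,110,5,'c25')
E
```

```text
time: 39.5
tool_pos: [0.4335, -0.0138, 0.1278]
tool_rot: [-1.57, 0.002, -0.057]
contact_force: [0.4, -0.4, 0.0]
opening: 0.0009
t 39.5 pos [ 0.4335 -0.0138  0.1278] open 0.0009 F [ 0.4 -0.4  0. ] q [-0.21  0.3   1.9   0.    0.94 -1.72]
[[ 0.998 -0.002  0.057]
 [-0.057  0.     0.998]
 [-0.002 -1.     0.   ]]
phi -3.3 roll needed 0.0 q6 then -1.72
cm before turn [0.23 3.78 0.06]
cm after turn [0.23 3.78 0.06] |d| 0.038
```

View pics/c25.png

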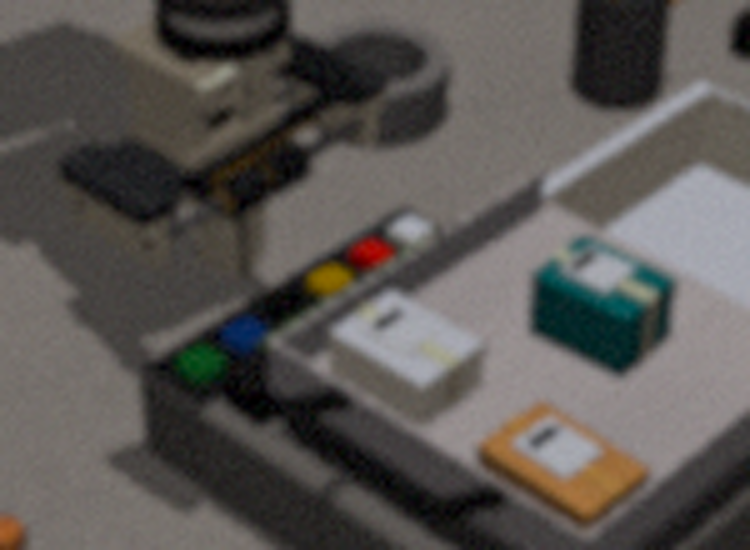

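```bash
python3 -m crank '{"xyz":[[0.2,2,0],[0,1.5,0],[0,0.5,0],[0,0.3,0],[0,0.3,0],[0,0,0],[0,0,0],[0,0,0]],"roll":[0,0,0,0,0,0,0,0]}'
```

```text
time: 40.35
tool_pos: [0.4364, -0.0142, 0.0824]
tool_rot: [-1.571, -0.002, -0.057]
contact_force: [1.1, 0.4, 3.7]
opening: 0.0003
```

```bash
python3 -m crank '{"xyz":[[0,0.3,0],[0,0,0],[0,0,0],[0,0,0]],"roll":[0,0,0,0]}'
```

```text
time: 40.75
tool_pos: [0.4364, -0.0142, 0.08]
tool_rot: [-1.571, -0.003, -0.057]
contact_force: [-0.5, 0.6, 16.8]
opening: 0.0006
```

```bash
python3 -m crank '{"xyz":[[0,-1.5,0],[0,-2,0],[0,0,3.7],[0,0,3.7],[0,0,0],[0,0,0]],"roll":[0,0,0,0,0,0]}'
python3 - <<'E'
from h import *
x,y=W(-.135,.0185);go(x,y,.08,-3.3)
E
```

```text
time: 41.35
tool_pos: [0.4389, 0.0603, 0.1132]
tool_rot: [-1.571, 0.002, -0.055]
contact_force: [0.3, -0.2, 0.5]
opening: 0.0004
t 41.35 pos [0.4389 0.0603 0.1132] open 0.0004 F [ 0.3 -0.2  0.5] q [-0.04  0.33  1.9  -0.    0.91 -1.55]
[[ 0.998 -0.002  0.055]
 [-0.055 -0.     0.998]
 [-0.002 -1.    -0.   ]]
phi -3.1 roll needed 0.2 q6 then -1.55
cm before turn [0.13 3.32 0.03]
cm after turn [0.13 3.32 0.03] |d| 0.033
```

```bash
python3 -m crank '{"xyz":[[0.1,1.5,0],[0,1,0],[0,0.4,0],[0,0.4,0],[0,0.2,0],[0,0,0],[0,0,0],[0,0,0]],"roll":[0,0,0,0,0,0,0,0]}'
```

```text
time: 42.15
tool_pos: [0.44, 0.0591, 0.08]
tool_rot: [-1.572, 0.001, -0.057]
contact_force: [-7.4, -2.9, 18.4]
opening: 0.0008
```

```bash
python3 -m crank '{"xyz":[[0,-1.5,0],[0,-2,0],[0,0,-3.7],[0,0,-3.6],[0,0,0],[0,0,0]],"roll":[0,0,0,0,0,0]}'
python3 - <<'E'
from h import *
x,y=W(-.135,-.0555);go(x,y,.08,-3.3)
E
```

```text
time: 42.75
tool_pos: [0.4365, -0.0138, 0.1138]
tool_rot: [-1.57, -0.0, -0.06]
contact_force: [-0.6, 0.7, -0.1]
opening: 0.0006
t 42.75 pos [ 0.4365 -0.0138  0.1138] open 0.0006 F [-0.6  0.7 -0.1] q [-0.21  0.32  1.92  0.    0.9  -1.72]
[[ 0.998  0.     0.06 ]
 [-0.06   0.     0.998]
 [ 0.    -1.     0.   ]]
phi -3.4 roll needed -0.1 q6 then -1.72
cm before turn [-0.07  3.38  0.05]
cm after turn [-0.07  3.38  0.05] |d| 0.034
```

```bash
python3 -m crank '{"xyz":[[0,1.5,0],[0,1,0],[0,0.4,0],[0,0.4,0],[0,0.2,0],[0,0,0],[0,0,0],[0,0,0]],"roll":[0,0,0,0,0,0,0,0]}'
python3 -m crank '{"xyz":[[0,0,0]],"roll":[0]}'
```

```text
time: 43.55
tool_pos: [0.4359, -0.0123, 0.08]
tool_rot: [-1.57, 0.001, -0.057]
contact_force: [-7.5, 2.9, 17.2]
opening: 0.0005
time: 43.65
tool_pos: [0.4359, -0.0123, 0.08]
tool_rot: [-1.57, 0.001, -0.057]
contact_force: [-6.4, 2.3, 17.7]
opening: 0.0009
```

Next white, 148 mm to +y.

```bash
python3 -m crank '{"xyz":[[0,-1.5,0],[0,-2,0],[0,0,3.7],[0,0,3.7],[0,0,3.7],[0,0,3.7],[0,0,0],[0,0,0]],"roll":[0,0,0,0,0,0,0,0]}'
python3 - <<'E'
from h import *
x,y=W(-.135,.0925);go(x,y,.08,-3.3)
E
```

```text
time: 44.45
tool_pos: [0.4448, 0.1354, 0.1137]
tool_rot: [-1.571, -0.0, -0.055]
contact_force: [-0.8, -0.0, 0.0]
opening: 0.0005
t 44.45 pos [0.4448 0.1354 0.1137] open 0.0005 F [-0.8 -0.   0. ] q [ 0.13  0.37  1.84 -0.    0.93 -1.39]
[[ 0.999  0.     0.055]
 [-0.055 -0.     0.999]
 [ 0.    -1.    -0.   ]]
phi -3.1 roll needed 0.2 q6 then -1.38
cm before turn [-0.04  3.37 -0.1 ]
cm after turn [-0.04  3.37 -0.1 ] |d| 0.034
```

```bash
python3 -m crank '{"xyz":[[0,1.5,0],[0,1,0],[0,0.4,0],[0,0.4,0],[0,0.2,0],[0,0,0],[0,0,0],[0,0,0],[0,0,0]],"roll":[0,0,0,0,0,0,0,0,0]}'
python3 -m crank '{"xyz":[[0,-1.5,0],[0,-2,0],[0,0,-4.6],[0,0,-4.6],[0,0,-4.6],[0,0,-4.6],[0,0,0],[0,0,0]],"roll":[0,0,0,0,0,0,0,0]}'
python3 - <<'E'
from h import *
x,y=W(-.135,-.0925);go(x,y,.08,-3.3)
E
```

```text
time: 45.35
tool_pos: [0.4445, 0.1339, 0.08]
tool_rot: [-1.572, 0.0, -0.057]
contact_force: [-5.5, -3.9, 15.8]
opening: 0.0002
time: 46.15
tool_pos: [0.4345, -0.0501, 0.1138]
tool_rot: [-1.57, -0.001, -0.061]
contact_force: [-0.3, 0.1, 0.1]
opening: 0.0005
t 46.15 pos [ 0.4345 -0.0501  0.1138] open 0.0005 F [-0.3  0.1  0.1] q [-0.29  0.32  1.91  0.    0.9  -1.8 ]
[[ 0.998  0.001  0.061]
 [-0.061  0.     0.998]
 [ 0.001 -1.     0.   ]]
phi -3.5 roll needed -0.2 q6 then -1.8
cm before turn [-0.08  3.38 -0.02]
cm after turn [-0.08  3.38 -0.02] |d| 0.034
```

```bash
python3 -m crank '{"xyz":[[0,1.5,0],[0,1,0],[0,0.4,0],[0,0.4,0],[0,0.2,0],[0,0,0],[0,0,0],[0,0,0],[0,0,0]],"roll":[0,0,0,0,0,0,0,0,0]}'
python3 -m crank '{"xyz":[[0,-3,0],[0,-4,0],[0,-4,0],[0,-3,0],[0,0,0]],"roll":[0,0,0,0,0]}' 0.2
python3 - <<'E'
from h import *
hp=O+.049*X-.1557*Y
go(hp[0],hp[1],.2,-3.3)
im=cap('scene','s18');crop(im,200,150,180,130,4.4,'c26')
t=cap('top','t5');crop(t,240,130,110,110,6,'c27')
E
```

```text
time: 47.05
tool_pos: [0.434, -0.0479, 0.08]
tool_rot: [-1.57, 0.0, -0.056]
contact_force: [-5.2, 5.9, 18.8]
opening: 0.0002
time: 47.55
tool_pos: [0.4368, -0.0494, 0.2229]
tool_rot: [-1.573, -0.009, -0.056]
contact_force: [1.0, -0.2, -0.7]
opening: 0.0347
t 47.55 pos [ 0.4368 -0.0494  0.2229] open 0.0347 F [ 1.  -0.2 -0.7] q [-0.29  0.18  1.75  0.    1.19 -1.8 ]
[[ 0.998  0.009  0.056]
 [-0.056 -0.003  0.998]
 [ 0.009 -1.    -0.002]]
phi -3.2 roll needed 0.1 q6 then -1.8
cm before turn [18.06  2.47 -6.45]
cm after turn [18.07  2.47 -6.43] |d| 0.193
```

View pics/c26.png

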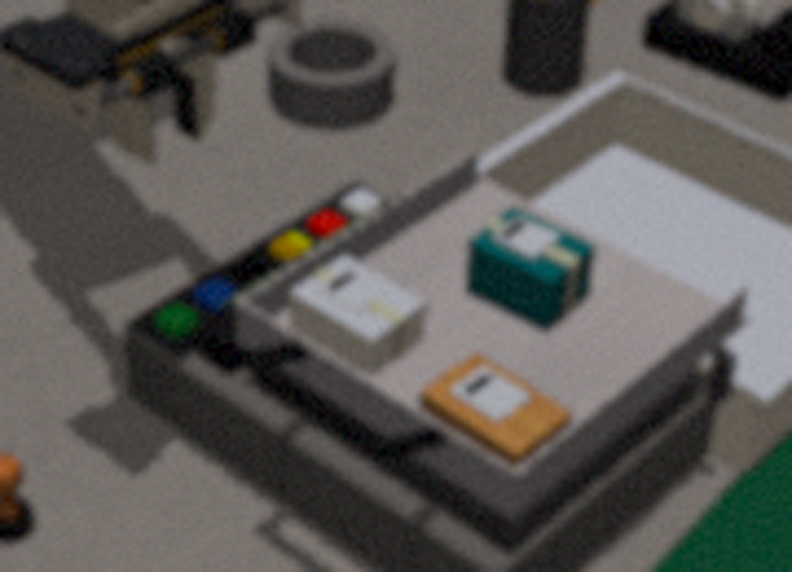

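View pics/c27.png

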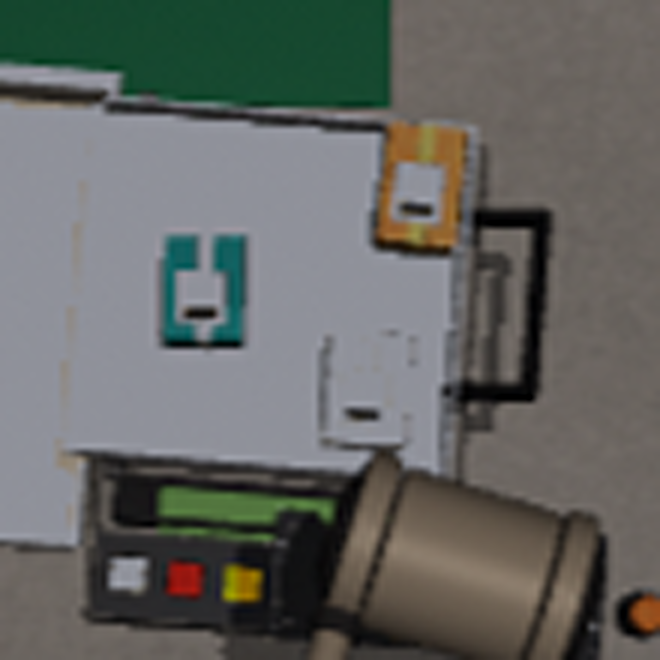

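```bash
python3 - <<'E'
from h import *
t=cv2.imread('pics/t5.png');s=cv2.imread('pics/s18.png')
for c in blobs(t,*HS['orange'],(295,145,35,30)):
    m=cv2.minAreaRect(c)[0];r=rect(c,.155);print(m,r,SC(np.array(r[:2])/1000)-[.048,-.006])
for c in blobs(t,*HS['teal'],(240,150,60,60)):
    r=rect(c,.159);print(r,SC(np.array(r[:2])/1000)-[.048,-.006])
print(two((200+492/4.4,150+395/4.4),(240+418/6,130+187/6)))
crop(s,270,210,80,70,9,'c28')
E
```

```text
(309.9310607910156, 160.3275909423828) (690, -49, 72, 50, -3.9) [ 0.0728333  -0.07042411]
(623, 87, 64, 49, 0.9) [-0.00193762  0.06146338]
[ 0.6891348  -0.04588237  0.1576197 ]
```

View pics/c28.png

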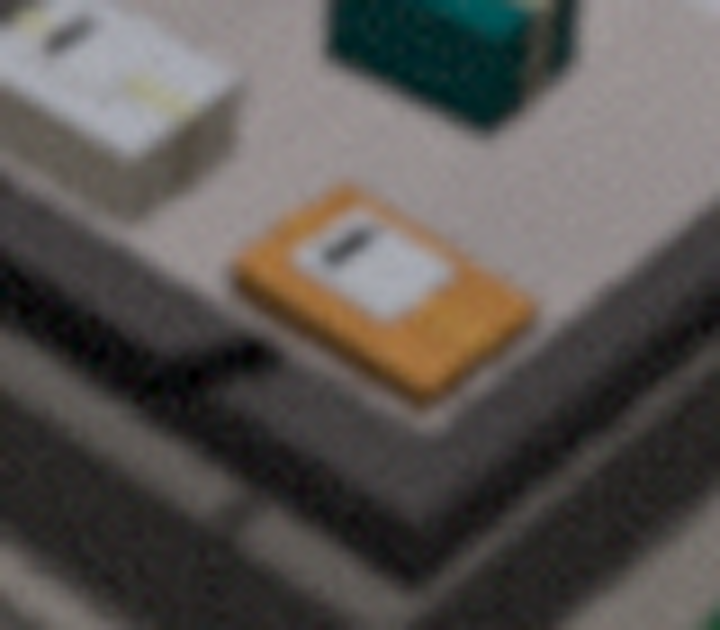

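```bash
python3 -m crank '{"xyz":[[4.5,0,-1.6],[4.5,0,-1.6],[4.5,0,-1.6],[4.5,0,-1.6],[0,0,0],[0,2.5,0],[0,0,0],[0,0,0]],"roll":[0,0,0,0,0,0,0,0]}'
python3 - <<'E'
from h import *
hp=O+.049*X-.1557*Y
go(hp[0],hp[1],.139,-3.3)
im=cap('scene','s19');crop(im,230,180,150,110,5,'c29')
E
```

```text
time: 48.45
tool_pos: [0.6095, -0.1227, 0.1926]
tool_rot: [-1.57, 0.003, -0.057]
contact_force: [0.0, 0.4, -0.0]
opening: 0.0367
t 48.45 pos [ 0.6095 -0.1227  0.1926] open 0.0367 F [ 0.   0.4 -0. ] q [-0.32  0.55  1.29  0.    1.31 -1.84]
[[ 0.998 -0.003  0.057]
 [-0.057  0.001  0.998]
 [-0.003 -1.     0.001]]
phi -3.3 roll needed 0.0 q6 then -1.84
cm before turn [ 0.45  5.36 -0.11]
cm after turn [ 0.45  5.36 -0.11] |d| 0.054
```

View pics/c29.png

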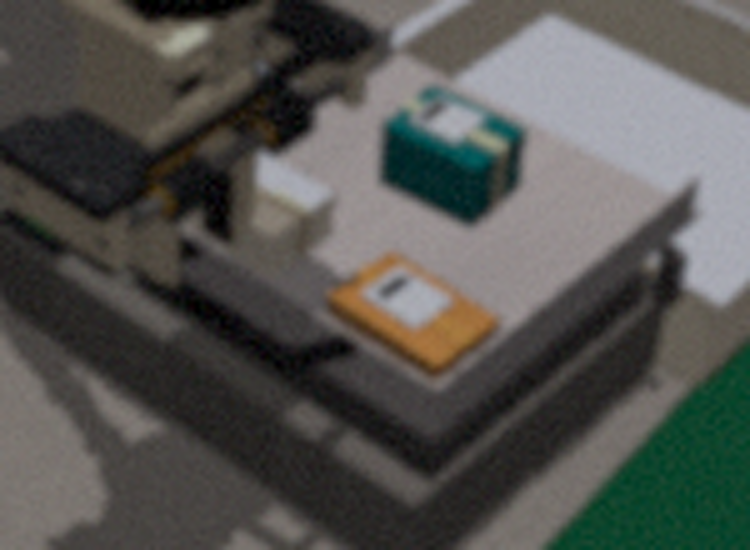

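```bash
python3 -m crank '{"xyz":[[0.4,1.5,0],[0,1.3,0],[0,0,0],[0,0,0]],"roll":[0,0,0,0]}'
python3 -m crank '{"xyz":[[0,1,0],[0,0.9,0],[0,0.5,0],[0,0,0],[0,0,0]],"roll":[0,0,0,0,0]}'
```

```text
time: 48.9
tool_pos: [0.6141, -0.1233, 0.1652]
tool_rot: [-1.57, 0.001, -0.057]
contact_force: [0.4, 0.0, 0.7]
opening: 0.0368
time: 49.4
tool_pos: [0.6145, -0.1234, 0.1416]
tool_rot: [-1.571, 0.0, -0.057]
contact_force: [-0.2, -0.5, -0.3]
opening: 0.0366
```

```bash
python3 - <<'E'
from h import *
hp=O+.049*X-.1557*Y
go(hp[0],hp[1],.139,-3.3)
im=cap('top','t6');crop(im,290,140,60,60,9,'c30')
E
```

```text
t 49.4 pos [ 0.6145 -0.1234  0.1416] open 0.0366 F [-0.2 -0.5 -0.3] q [-0.32  0.6   1.34  0.    1.2  -1.83]
[[ 0.998 -0.     0.057]
 [-0.057  0.     0.998]
 [-0.    -1.     0.   ]]
phi -3.3 roll needed 0.0 q6 then -1.83
cm before turn [-0.07  0.26 -0.06]
cm after turn [-0.07  0.26 -0.06] |d| 0.003
```

View pics/c30.png

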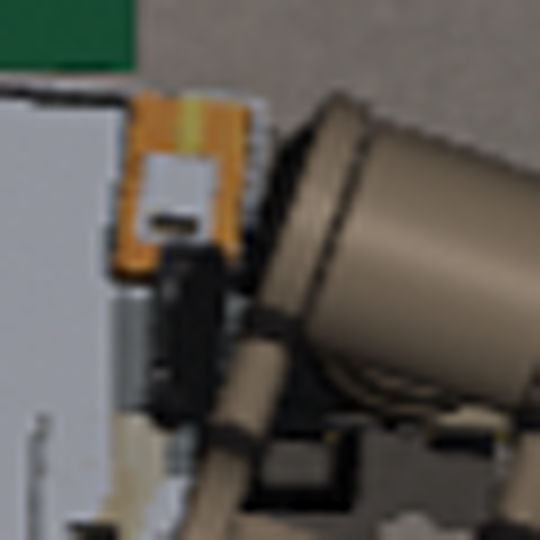

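```bash
python3 -m crank '{"xyz":[[0,0.2,0],[0,0,0],[0,0,0],[0,0,0],[0,0,0]],"roll":[0,0,0,0,0]}' 1 15
python3 -m crank '{"xyz":[[0,-1.26,0.3],[0,-1.26,0.33],[0,-1.22,0.42],[0,-1.22,0.45],[0,0,0],[0,0,0],[0,0,0]],"roll":[0,0,0,0,0,0,0]}'
python3 - <<'E'
from h import *
s,r=st();print(SC(s['tool_pos']))
im=cap('scene','s20');crop(im,220,150,180,130,4.4,'c31')
E
```

```text
time: 49.95
tool_pos: [0.6148, -0.1165, 0.1396]
tool_rot: [-1.56, 0.0, -0.056]
contact_force: [1.9, 23.5, 2.0]
opening: 0.0113
time: 50.65
tool_pos: [0.6156, -0.1022, 0.1867]
tool_rot: [-1.561, 0.002, -0.055]
contact_force: [8.5, 18.8, -12.0]
opening: 0.0112
t 50.65 pos [ 0.6156 -0.1022  0.1867] open 0.0112 F [  8.5  18.8 -12. ] q [-0.29  0.56  1.29  0.01  1.3  -1.81]
[[ 0.999 -0.002  0.055]
 [-0.055  0.01   0.998]
 [-0.002 -1.     0.01 ]]
[ 0.04967764 -0.13384939]
```

View pics/c31.png

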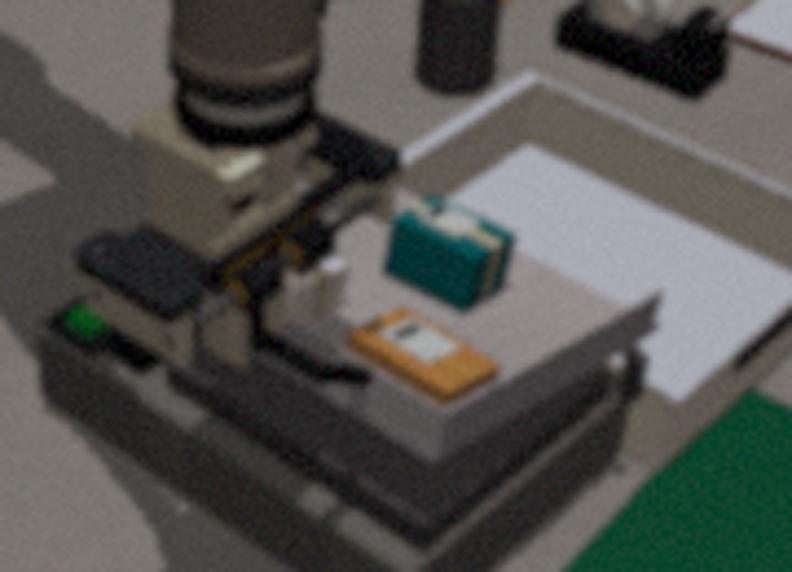

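```bash
python3 -m crank '{"xyz":[[0,-1.17,0.96],[0,-1.17,0.76],[0,-1.12,0.65],[0,-1.12,0.67],[0,-1.04,0.78],[0,-1.04,0.78],[0,-0.96,0.88],[0,-0.96,0.88],[0,-0.86,0.97],[0,-0.86,0.97],[0,0,0]],"roll":[0,0,0,0,0,0,0,0,0,0,0]}'
```

```text
time: 51.8
tool_pos: [0.6209, -0.0243, 0.2942]
tool_rot: [-1.57, -0.004, -0.056]
contact_force: [5.1, 1.0, -4.9]
opening: 0.0116
```

```bash
python3 -m crank '{"xyz":[[0,-0.76,1.05],[0,-0.76,1.05],[0,-0.2,0.2],[0,0,0],[0,0,0],[0,0,0],[0,0,0],[0,0,0]],"roll":[0,0,0,0,0,0,0,0]}'
python3 - <<'E'
from h import *
im=cap('scene','s21');crop(im,220,120,220,160,3.6,'c32')
t=cap('top','t7');crop(t,180,130,160,120,5,'c33')
E
```

```text
time: 52.6
tool_pos: [0.6222, -0.0035, 0.3101]
tool_rot: [-1.572, -0.003, -0.058]
contact_force: [7.7, -1.3, -5.9]
opening: 0.0114
```

View pics/c32.png

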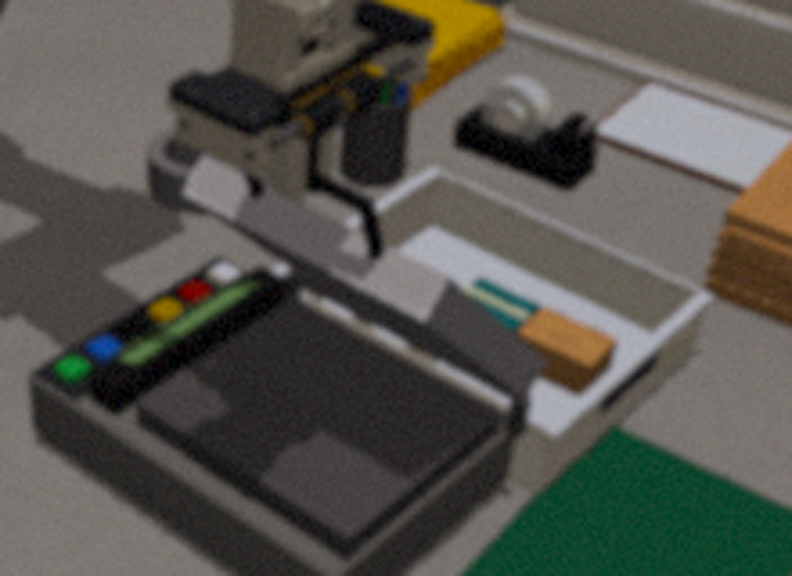

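View pics/c33.png

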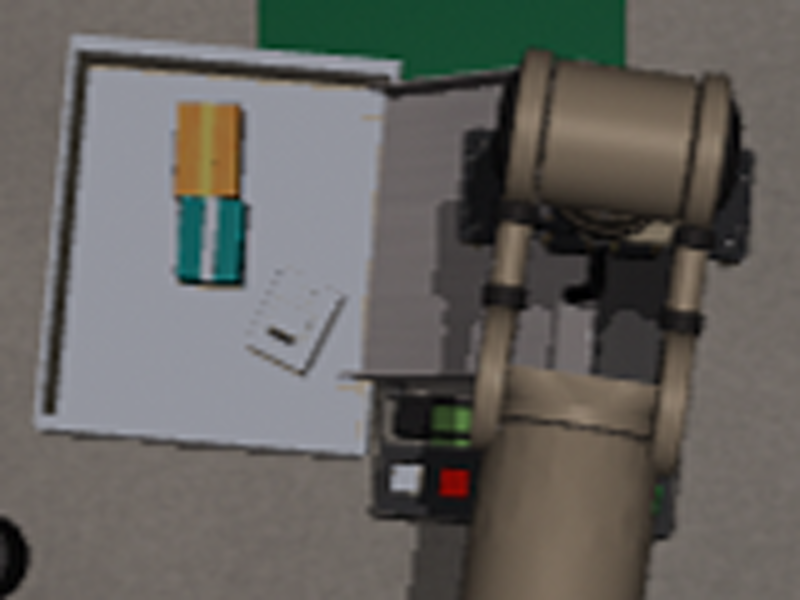

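```bash
python3 -m crank '{"xyz":[[0,-0.3,0.2],[0,0,0],[0,0,0],[0,0,0],[0,0,0]],"roll":[0,0,0,0,0]}'
python3 -m crank '{"xyz":[[0,0.5,-0.3],[0,0.76,-1.05],[0,0.76,-1.05],[0,0.86,-0.97],[0,0.86,-0.97],[0,0.96,-0.88],[0,0.96,-0.88],[0,1.04,-0.78],[0,1.04,-0.78],[0,1.12,-0.67],[0,1.12,-0.67],[0,1.17,-0.56],[0,1.17,-0.56],[0,1.22,-0.44],[0,1.22,-0.44],[0,0,0]],"roll":[0,0,0,0,0,0,0,0,0,0,0,0,0,0,0,0]}'
python3 - <<'E'
from h import *
s,r=st();print(SC(s['tool_pos']))
E
```

```text
time: 53.2
tool_pos: [0.6216, -0.0034, 0.3108]
tool_rot: [-1.574, 0.002, -0.06]
contact_force: [6.5, -7.9, -14.5]
opening: 0.0116
time: 54.8
tool_pos: [0.6145, -0.1106, 0.1623]
tool_rot: [-1.57, 0.003, -0.058]
contact_force: [-2.0, -3.3, -1.1]
opening: 0.0113
t 54.8 pos [ 0.6145 -0.1106  0.1623] open 0.0113 F [-2.  -3.3 -1.1] q [-0.3   0.58  1.32  0.    1.25 -1.81]
[[ 0.998 -0.003  0.058]
 [-0.058  0.001  0.998]
 [-0.003 -1.     0.001]]
[ 0.04902497 -0.14231142]
```

```bash
python3 -m crank '{"xyz":[[0,0.9,-0.3],[0,0.9,-0.25],[0,0.4,0],[0,0,0],[0,0,0]],"roll":[0,0,0,0,0]}'
```

```text
time: 55.3
tool_pos: [0.6143, -0.1157, 0.1427]
tool_rot: [-1.57, 0.002, -0.057]
contact_force: [-6.0, -0.7, -2.1]
opening: 0.0114
```

```bash
python3 -m crank '{"xyz":[[0,0.3,0],[0,0,0],[0,0,0]],"roll":[0,0,0]}'
python3 -m crank '{"xyz":[[0,0,0],[0,0,0],[0,0,0],[0,0,0],[0,0,0],[0,0,0]],"roll":[0,0,0,0,0,0]}' 0.25
python3 -m crank '{"xyz":[[0,-1.5,0],[0,-2,0],[0,-3,0],[0,-3,0],[0,0,0]],"roll":[0,0,0,0,0]}'
python3 - <<'E'
from h import *
x,y=W(-.135,.0555);go(x,y,.2,-3.3)
im=cap('scene','s22');crop(im,220,120,220,160,3.6,'c34')
E
```

```text
time: 55.6
tool_pos: [0.6143, -0.1162, 0.1401]
tool_rot: [-1.571, 0.001, -0.057]
contact_force: [-5.6, -1.6, -2.2]
opening: 0.0109
time: 56.2
tool_pos: [0.615, -0.1159, 0.14]
tool_rot: [-1.571, -0.0, -0.057]
contact_force: [-0.4, 0.4, -0.0]
opening: 0.0346
time: 56.7
tool_pos: [0.6168, -0.1165, 0.2398]
tool_rot: [-1.573, -0.009, -0.057]
contact_force: [-0.5, 0.2, 0.5]
opening: 0.0344
t 56.7 pos [ 0.6168 -0.1165  0.2398] open 0.0344 F [-0.5  0.2  0.5] q [-0.31  0.52  1.2   0.    1.41 -1.82]
[[ 0.998  0.008  0.057]
 [-0.057 -0.003  0.998]
 [ 0.009 -1.    -0.002]]
phi -3.3 roll needed 0.0 q6 then -1.82
cm before turn [-18.68   3.78  20.38]
cm after turn [-18.69   3.78  20.37] |d| 0.279
```

View pics/c34.png

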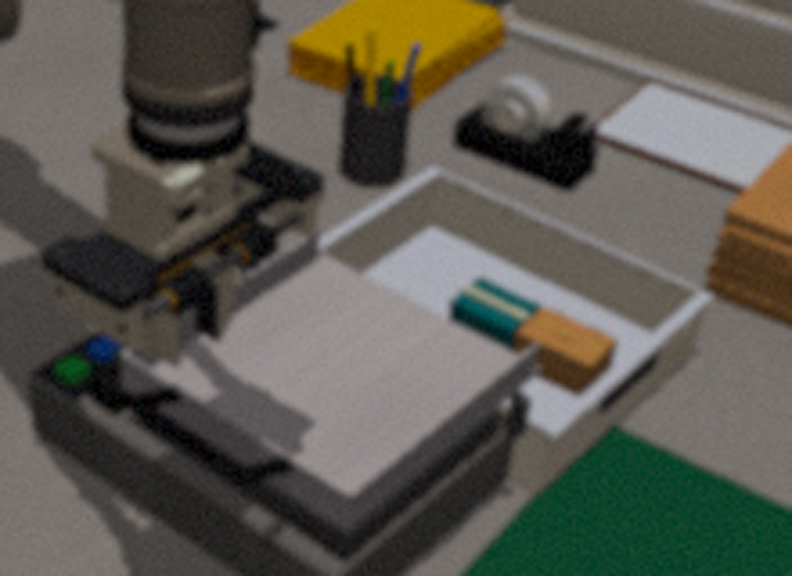

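```bash
python3 -m crank '{"xyz":[[-3.12,0,3.4],[-3.12,0,3.4],[-3.12,0,3.4],[-3.12,0,3.4],[-3.12,0,3.4],[-3.12,0,3.4],[0,0,0],[0,4,0],[0,4,0],[0,3.5,0],[0,0,0],[0,0,0]],"roll":[0,0,0,0,0,0,0,0,0,0,0,0]}' 1
python3 - <<'E'
from h import *
x,y=W(-.135,.0555);go(x,y,.08,-3.3)
t=cap('top','t8');crop(t,180,130,160,120,5,'c35')
E
```

```text
time: 57.95
tool_pos: [0.4396, 0.0981, 0.1198]
tool_rot: [-1.571, 0.002, -0.057]
contact_force: [-0.5, -0.2, -0.2]
opening: 0.0007
t 57.95 pos [0.4396 0.0981 0.1198] open 0.0007 F [-0.5 -0.2 -0.2] q [ 0.05  0.34  1.87  0.    0.94 -1.46]
[[ 0.998 -0.002  0.057]
 [-0.057 -0.     0.998]
 [-0.002 -1.    -0.   ]]
phi -3.3 roll needed 0.0 q6 then -1.46
cm before turn [ 0.27  3.98 -0.04]
cm after turn [ 0.27  3.98 -0.04] |d| 0.04
```

View pics/c35.png

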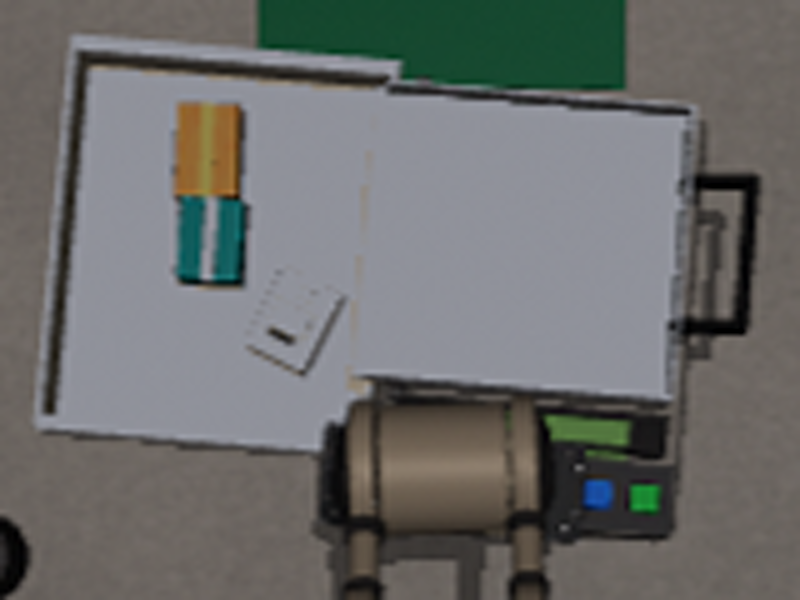

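```bash
python3 -m crank '{"xyz":[[0.2,1.5,0],[0,1.5,0],[0,0.4,0],[0,0.4,0],[0,0.3,0],[0,0,0],[0,0,0],[0,0,0]],"roll":[0,0,0,0,0,0,0,0]}'
python3 -m crank '{"xyz":[[0,0.15,0],[0,0,0],[0,0,0],[0,0,0]],"roll":[0,0,0,0]}'
```

```text
time: 58.8
tool_pos: [0.4425, 0.0983, 0.0802]
tool_rot: [-1.571, -0.003, -0.057]
contact_force: [-1.3, -1.6, 6.8]
opening: 0.0006
time: 59.2
tool_pos: [0.4426, 0.0983, 0.0799]
tool_rot: [-1.571, -0.003, -0.057]
contact_force: [-5.0, -2.3, 20.9]
opening: 0.0007
```

Fully pressed. I retreat up and to the open side, then do a final check.

```bash
python3 -m crank '{"xyz":[[0,-2,0],[0,-4,0],[0,-4,0],[0,-4,0],[0,-3,0],[-1,0,3],[-1,0,4],[-1,0,4],[0,0,4],[0,0,0],[0,0,0],[0,0,0]],"roll":[0,0,0,0,0,0,0,0,0,0,0,0]}'
python3 - <<'E'
from h import *
st();t=cap('top','t9');cap('scene','s23');crop(t,100,120,350,160,2.2,'c36')
for c in blobs(t,*HS['orange'],(180,130,70,100))+blobs(t,*HS['teal'],(180,130,70,100)): r=rect(c,.04);print(r,SC(np.array(r[:2])/1000))
E
```

```text
time: 60.4
tool_pos: [0.4203, 0.2491, 0.2477]
tool_rot: [-1.571, -0.0, -0.058]
contact_force: [0.3, -0.4, -0.1]
opening: 0.0007
t 60.4 pos [0.4203 0.2491 0.2477] open 0.0007 F [ 0.3 -0.4 -0.1] q [ 0.38  0.26  1.58 -0.    1.3  -1.14]
[[ 0.998  0.     0.058]
 [-0.058 -0.     0.998]
 [ 0.    -1.    -0.   ]]
(707, 299, 68, 48, 0.9) [0.11763203 0.27197617]
(636, 294, 64, 51, -2.6) [0.04704125 0.26286888]
```

View pics/c36.png

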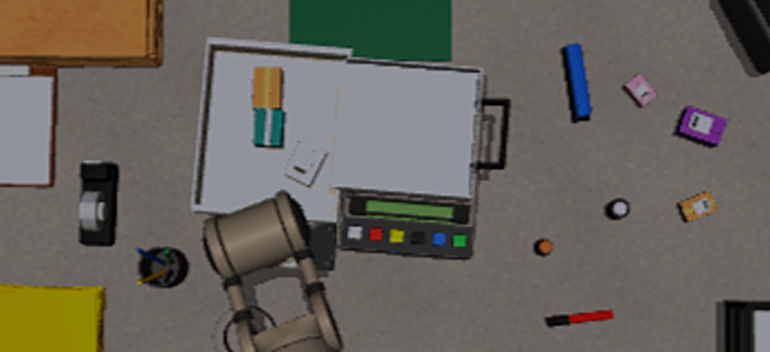

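View pics/s23.png

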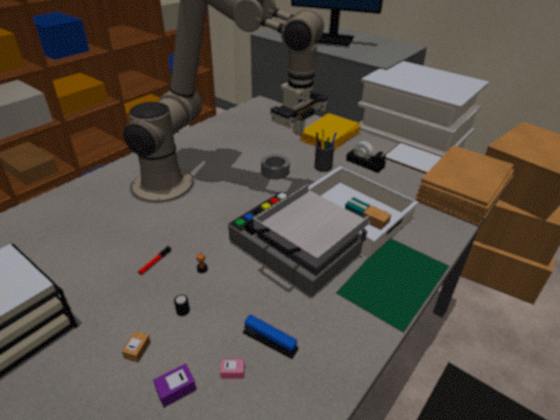

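Both views agree: the three parcels are in the tray, the pan is level and empty, the keys are up, the stamp is on the table and the other objects have not moved. The arm is clear of everything, so I hand in.

```bash
python3 - <<'E'
from cell import robot
print(robot.hand_in())
E
```

```text
the job is handed in; nothing more can be done
None
```

The job is done and handed in at about 60 s of the 210 s. The hand-in gives no verdict.

**What I did:**
- I stood the stamp on the table and zeroed the empty scale with red.
- I laid the three parcels present (white, kraft, teal) in the pan. The large brown box measured 50 mm wide, which fits the kraft. I left the small orange, pink and purple boxes alone.
- I keyed blue, yellow, blue, white and green. Each press went to the 5 mm bottom stop with 15–19 N.
- I tipped the pan to its stop, where pushing harder raised it no further, brought it back level and pressed red again.

**Last checks:** All three parcels lie in the tray, the pan is level and empty, the keys are up, and the stamp stands on the table. The other objects look unmoved, and the arm touches nothing.

**What disagreed on the way:**
- Some time after release the kraft moved about 30 mm towards the pan's back corner. I only noticed it after keying green. It lay flat inside the walls, and an earlier picture shows it already there before I released the teal parcel.
- The handle bar was about 7 mm nearer the pan than I had measured, so closing on it pulled with about 24 N. I corrected for that during the lift.

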